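# Blank off the bores of a caliper half and latch the plates

## Task

Blank off this caliper half: lay each blanking plate that is on the bench flat, square and centred over the bore of its own size rank (large, medium, small), with its grip rib along the caliper's length. Take the flat screwdriver from its stand, lower it lightly and turn it until the blade drops into the slot of the latch beside each plate, and turn that latch clockwise to its stop so that its tongue lies over the plate; move the latches with the screwdriver only. At the end every plate must lie true and latched and the screwdriver must stand in its stand again, and the gauge, guide pins and boot must not be disturbed.

Things in the scene. Friction and masses are not known exactly. Their poses are not given: they have to be found in the camera images.
- plate_large_mid (a point): large blanking plate: a dark steel square 80 x 80 mm, 8 mm thick, with an upright steel grip rib on its middle 12 mm thick (along x), 34 mm long (along y) and 36 mm high, so 44 mm high in all; mass about 320 g. The point is on its centre line half-way up, 22 mm above its underside; z up. May be absent.
- bore_large (a point): centre of the mouth of the large bore (62 mm wide) in the flat top of the caliper half, an aluminium block 144 (x) x 270 (y) x 45 mm high, fixed. Axes are the caliper's: y along it, -x towards the row of latches, whose axes lie 62 mm from the bore centres. The bores lie in a row along y: large, medium 82 mm and small 151 mm further to -y.
- slot_large (a point): middle of the slot floor of the latch beside the large bore, on its upright axis, 15 mm above the caliper's top. The slot runs along x, 30 mm long, 6 mm wide, 7 mm deep, open at top and ends. x also points along the latch's tongue: 16 mm wide, reaching 31 mm from the axis, 10 to 15 mm above the caliper's top, so 2 mm over a plate. Turns with the latch.
- latch_large (a joint): angle of that latch: 0 is the open stop (tongue nearly along the caliper's +y, clear of the plate), grows clockwise seen from above, 1.5 is the locked stop (tongue straight towards the bore, over the plate's edge). Starts at 0 to 0.25; light friction (0.06 N m), stays where it is left.
- plate_medium_mid (a point): medium blanking plate: a dark steel square 66 x 66 mm, 8 mm thick, with an upright steel grip rib on its middle 12 mm thick (along x), 34 mm long (along y) and 36 mm high, so 44 mm high in all; mass about 220 g. The point is on its centre line half-way up, 22 mm above its underside; z up. May be absent.
- bore_medium (a point): centre of the mouth of the medium bore (48 mm wide) in the flat top of the caliper half, an aluminium block 144 (x) x 270 (y) x 45 mm high, fixed. Axes are the caliper's: y along it, -x towards the row of latches, whose axes lie 62 mm from the bore centres. The bores lie in a row along y: large, medium 82 mm and small 151 mm further to -y.
- slot_medium (a point): middle of the slot floor of the latch beside the medium bore, on its upright axis, 15 mm above the caliper's top. The slot runs along x, 30 mm long, 6 mm wide, 7 mm deep, open at top and ends. x also points along the latch's tongue: 16 mm wide, reaching 38 mm from the axis, 10 to 15 mm above the caliper's top, so 2 mm over a plate. Turns with the latch.
- latch_medium (a joint): angle of that latch: 0 is the open stop (tongue nearly along the caliper's +y, clear of the plate), grows clockwise seen from above, 1.5 is the locked stop (tongue straight towards the bore, over the plate's edge). Starts at 0 to 0.25; light friction (0.06 N m), stays where it is left.
- plate_small_mid (a point): small blanking plate: a dark steel square 52 x 52 mm, 8 mm thick, with an upright steel grip rib on its middle 12 mm thick (along x), 34 mm long (along y) and 36 mm high, so 44 mm high in all; mass about 140 g. The point is on its centre line half-way up, 22 mm above its underside; z up. May be absent.
- bore_small (a point): centre of the mouth of the small bore (34 mm wide) in the flat top of the caliper half, an aluminium block 144 (x) x 270 (y) x 45 mm high, fixed. Axes are the caliper's: y along it, -x towards the row of latches, whose axes lie 62 mm from the bore centres. The bores lie in a row along y: large, medium 82 mm and small 151 mm further to -y.
- slot_small (a point): middle of the slot floor of the latch beside the small bore, on its upright axis, 15 mm above the caliper's top. The slot runs along x, 30 mm long, 6 mm wide, 7 mm deep, open at top and ends. x also points along the latch's tongue: 16 mm wide, reaching 45 mm from the axis, 10 to 15 mm above the caliper's top, so 2 mm over a plate. Turns with the latch.
- latch_small (a joint): angle of that latch: 0 is the open stop (tongue nearly along the caliper's +y, clear of the plate), grows clockwise seen from above, 1.5 is the locked stop (tongue straight towards the bore, over the plate's edge). Starts at 0 to 0.25; light friction (0.06 N m), stays where it is left.
- driver_mid (a point): flat screwdriver upright in its stand, blade down; point on its axis, half-way up, 64 mm above the tip. Blade 22 mm wide (along x), 3 mm thick (y), 14 mm long; round shank 10 mm; round flange 40 mm wide, underside 62 mm above the tip; from 68 to 128 mm above the tip a square black handle, 28 x 28 mm, flats facing x and y. Mass 180 g.
- driver_tip (a point): middle of the tip edge of the screwdriver's blade (the underside of the screwdriver); axes as for driver_mid
- stand_top (a point): centre of the top of the screwdriver stand, a grey block 60 x 60 mm, 70 mm high, fixed to the bench, with a square upright hole 28 x 28 mm right through; the flange rests on this top, blade 8 mm clear of the bench. z up.
- gauge_mid (a point): yellow plastic T-shaped piston gauge, 120 x 70 x 12 mm, lying flat: leave alone
- pin1_mid (a point): steel guide pin, 95 mm long, 18 mm high, lying: leave alone
- pin2_mid (a point): second steel guide pin, the same: leave alone
- boot_mid (a point): black rubber pin boot, 42 mm wide, 36 mm high, standing: leave alone

How it is judged (in metres and radians):
On the way:
1. the screwdriver's blade has dropped into the slot of a latch (((horizontal distance between driver_tip and slot_large below 0.006 m and z of driver_tip in the frame of slot_large between -0.004 and 0.004 m) or (horizontal distance between driver_tip and slot_medium below 0.006 m and z of driver_tip in the frame of slot_medium between -0.004 and 0.004 m) or (horizontal distance between driver_tip and slot_small below 0.006 m and z of driver_tip in the frame of slot_small between -0.004 and 0.004 m))), for 0.2 s.
At the end, for the whole second after the job is handed in: Each plate present lies flat over its own bore, centred within 6 mm, square within 10 degrees, rib along the caliper, its latch's tongue over it within 17 degrees of square to the rib; the screwdriver stands flange down in its stand, within 12 mm of the middle; all at rest (horizontal distance between plate_large_mid and bore_large below 0.006 m and z of plate_large_mid in the frame of bore_large between 0.018 and 0.026 m and angle between each of plate_large_mid, plate_medium_mid, plate_small_mid's own z axis and vertical below 0.08 rad and angle between the x axis of plate_large_mid and the x axis of bore_large, either way round below 0.17 rad and angle between the x axis of plate_large_mid and the x axis of slot_large, either way round below 0.3 rad and horizontal distance between plate_medium_mid and bore_medium below 0.006 m and z of plate_medium_mid in the frame of bore_medium between 0.018 and 0.026 m and angle between the x axis of plate_medium_mid and the x axis of bore_medium, either way round below 0.17 rad and angle between the x axis of plate_medium_mid and the x axis of slot_medium, either way round below 0.3 rad and horizontal distance between plate_small_mid and bore_small below 0.006 m and z of plate_small_mid in the frame of bore_small between 0.018 and 0.026 m and angle between the x axis of plate_small_mid and the x axis of bore_small, either way round below 0.17 rad and angle between the x axis of plate_small_mid and the x axis of slot_small, either way round below 0.3 rad and horizontal distance between driver_mid and stand_top below 0.012 m and z of driver_mid in the frame of stand_top between -0.002 and 0.008 m and angle between driver_mid's own z axis and vertical below 0.12 rad and linear speed of each of plate_large, plate_medium, plate_small, driver below 0.02 m/s); the robot touches nothing.
It fails at once if a latch is pushed by the gripper or the arm instead of the screwdriver (contact force between any of the fingers, the arm and latch_large above 5 N or contact force between any of the fingers, the arm and latch_medium above 5 N or contact force between any of the fingers, the arm and latch_small above 5 N).
It fails at once if the screwdriver is rammed into a latch (over 60 N) (contact force between driver and latch_large above 60 N or contact force between driver and latch_medium above 60 N or contact force between driver and latch_small above 60 N).
It fails at once if the gauge, a guide pin or the boot is moved more than 30 mm (distance of any of gauge_mid, pin1_mid, pin2_mid, boot_mid from where it was at the start of the episode above 0.03 m).
Of plate_large, plate_medium, plate_small only 2 to 3 are there at a start; the rules pass over those that are not, and their reading is None.
At some moment in a run one of plate_large, plate_medium, plate_small may be knocked a few centimetres aside while the robot is not near it.
It also fails if it takes over 210 s, if anything falls off the work surface, if the arm or the gripper's body presses on something with over 40 N, if the wrist force passes 120 N, or if a joint passes its speed limit or range.

## Robot

A 7-joint arm with a two-finger parallel gripper is mounted at the origin on the work surface. World frame = base frame: x ahead of the robot, y to its left, z up, the work surface at z = 0. Lengths are in mm, angles in rad, forces in N, time in s.
With the tool pointing down it reaches from about 400 to 875 mm from the base axis. Payload 4.4 kg.
Tool frame: the origin (TCP) lies at the very end of the fingers, on their centre line; the grasp point (between the pads) lies 19 mm behind it; z points along the fingers, y is the line along which they close (so a half turn about z gives the same grasp; the last joint's range is limited). The gripper opens to 85 mm and grips with 20 to 120 N. Pads are 22 mm wide; open, the fingers measure 114 mm over their backs; the gripper's body (76 mm by 85 mm) begins 54 mm behind the grasp point. The pads swing forward as they close: fully open they stand 13 mm farther back than shut.
Start: joints at [-1.41, 0.628, 0.038, 1.517, -0.027, 0.996, -0.02], TCP at [146.134, 633.374, 231.313] pointing down, gripper open.
Joint ranges: [-3.06, 3.06], [-0.37, 2.12], [-1.25, 1.32], [0.18, 2.47], [-1.1, 4.24], [0.23, 1.98], [-2.94, 2.94]. Speed limits (rad/s): [2.57, 2.57, 3.14, 3.14, 3.14, 3.14, 3.14].

## Interface

Orientations are given as [roll, pitch, yaw] about the fixed x, y, z axes, in that order (R = Rz(yaw) Ry(pitch) Rx(roll)).
In Python, from cell import monitor, viewer, workorder gives the robot as it stands.
- The arm moves only by the tool arm_command, never from a script. Its argument "series" is one flat list of numbers, 5 for each row, row after row: the opening in per cent of the stroke, from 0 (shut) to 100 (fully open), then the shift along the tool's x, y, z in cm, then the turn about the tool's z in degrees. In form: [claw, x, y, z, roll, claw, x, y, z, roll, ...]. A call has exactly 5 rows; each row is the pose to reach, as a shift and turn from the pose commanded when the call began, along the tool's axes at that moment; what a row does not reach only later rows make up. A row lasts 1/12 s, in which the tool goes at most 41.7 mm and 7.16 degrees, less where a joint would pass 70% of its speed; a pose out of reach is approached as far as the arm can. A call with a gripper value outside its range is refused whole. The fingers move at their own pace and stop on an object; the grip force is fixed at half the most. Time passes only in rows, so rows that repeat a pose let the fingers close, or fill a call up. It gives the time, the measured TCP pose, the force, the opening and the grip force at its end, in the units of the state.
- monitor.read_state(): the state, without advancing time (a new reading comes with each control period).
- viewer.get_image(name): name is "scene" or "top" or "wrist"; returns (picture, depth): 384x512x3 uint8, red, green, blue; 384x512 float32, mm along the optical axis (not along the pixel's ray), 0 where there is no reading.
- viewer.camera_model(name): a dict with "mtx" (3x3 intrinsics, pixels), "dist_coeffs" ([k1, k2, p1, p2, k3] as OpenCV has them; the pictures are not rectified), "R" (3x3) and "t" (3): a world point X has camera coordinates R X + t. Camera axes: x right, y down, z forward; pixel columns grow to the right and rows downward; lengths in mm; the calibration is good to about 2 mm. A picture is of the moment at which its call begins: read the wrist's pose just before it. camera_model takes no time and is no camera call; for the wrist camera it gives the pose at the moment of the call.
- workorder.finish_job(): hands the job in; it is judged then, once.
The state is a dict: "clock": time; "qpos": joint angles; "qd": joint speeds; "tau": joint torques, N m; "eef_pos": TCP position; "tool_rot": TCP orientation; "force": force on the tool from outside, world axes, zero at the start; "torque": the same for the moment, N m; "width": finger opening in mm; "gripper_force": force on a finger pad.
Only numpy, scipy, OpenCV 4.12 (cv2) and the standard library are available. Lean on these libraries where they do the work, as an engineer would, in place of code of your own. Each camera call takes 0.05 s, during which the arm holds its last target. There are 200 camera calls.

## Working session

There is one attempt and no reset: what is moved stays moved. The work goes in short steps, Python scripts to look and compute and a tool call to move; the robot and the scene stay as the last step left them, time stands still between calls to the robot, and variables do not carry over. Pictures are saved under pics/ and viewed, at most 15 in all, crops included, and the job is handed in when it is done.

Besides the shell and the picture viewer there is one more tool, called after ">>>" as name(argument=value, ...), one argument or row to a line, values as JSON. arm_command: Moves the arm, as the interface text tells. Its arguments: {"type":"object","properties":{"series":{"type":"array","items":{"type":"number"}}},"required":["series"]}

```bash
ls; mkdir -p pics; python3 - <<'E'
from cell import monitor, viewer, workorder
import cv2,numpy as np
s=monitor.read_state(); print({k:np.round(v,3) for k,v in s.items()})
for n in ["scene","top"]:
    im,d=viewer.get_image(n); cv2.imwrite(f"pics/{n}0.png",im[:,:,::-1]); np.savez(f"pics/{n}0.npz",im=im,d=d)
    c=viewer.camera_model(n); print(n,c); print((d>0).mean(), d[d>0].min(), d.max())
im,d=viewer.get_image("wrist"); cv2.imwrite("pics/wrist0.png",im[:,:,::-1]); print(viewer.camera_model("wrist"))
E
```

```text
pics
{'clock': np.float64(0.0), 'qpos': array([-1.41 ,  0.629,  0.038,  1.518, -0.027,  0.996, -0.02 ]), 'qd': array([-0.001,  0.001,  0.001,  0.001, -0.001, -0.   , -0.001]), 'tau': array([-1.0000e-03, -5.6341e+01,  1.2260e+00, -1.9344e+01,  1.1000e-02,
        1.1000e-02,  0.0000e+00]), 'eef_pos': array([145.969, 632.726, 230.362]), 'tool_rot': array([-3.14 ,  0.   ,  2.915]), 'force': array([0.946, 0.397, 0.366]), 'torque': array([-0.012,  0.016,  0.021]), 'gripper_force': np.float64(0.0), 'width': np.float64(85.4)}
scene {'mtx': array([[378.14699461,   0.        , 253.06779788],
       [  0.        , 378.14699461, 191.95567575],
       [  0.        ,   0.        ,   1.        ]]), 'dist_coeffs': array([-0.1102968,  0.       ,  0.       ,  0.       ,  0.       ]), 'R': array([[ 0.75449799,  0.65617329, -0.01301555],
       [ 0.53058335, -0.62152138, -0.57636141],
       [-0.3862824 ,  0.42795769, -0.81709125]]), 't': array([-392.74839627, -282.14884706, 1512.35653744])}
0.9958089192708334 948.2701 3499.3154
top {'mtx': array([[476.72194345,   0.        , 256.2703574 ],
       [  0
[... 221 characters left out ...]
1,  1.36310519e-02],
       [-9.92494568e-01,  5.16087280e-04, -1.22287638e-01],
       [ 1.22268945e-01, -1.37977111e-02, -9.92401092e-01]]), 't': array([ -37.05244121,  571.39701899, 1249.30582527])}
0.99591064453125 1166.8761 2215.5762
{'mtx': array([[285.37758844,   0.        , 255.59940766],
       [  0.        , 285.37758844, 190.72967836],
       [  0.        ,   0.        ,   1.        ]]), 'dist_coeffs': array([-0.01685242,  0.        ,  0.        ,  0.        ,  0.        ]), 'R': array([[ 0.22498209,  0.97436177, -0.00148519],
       [ 0.92440441, -0.21296452,  0.31642154],
       [ 0.30799276, -0.0725621 , -0.94861752]]), 't': array([-650.08869962,  -41.31385412,  379.95183051])}
```

View pics/scene0.png

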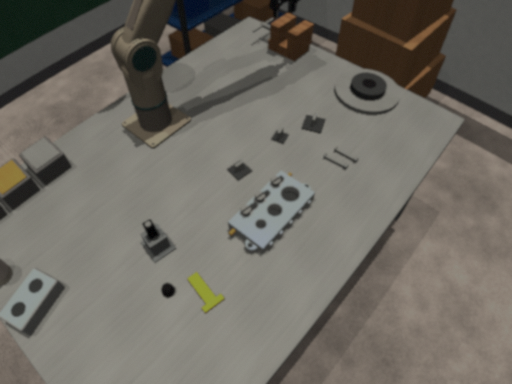

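View pics/top0.png

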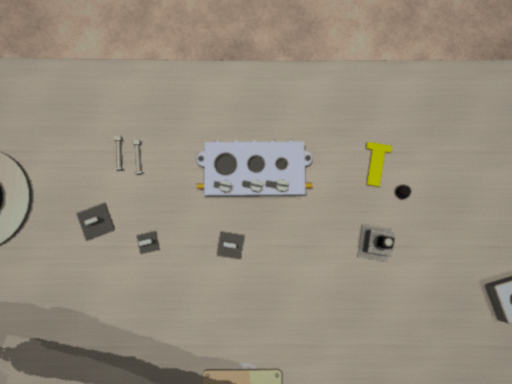

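The caliper's length runs along world y, with the large bore at about (226,163) in the top view and the latches at about (225/256/282,186) on the robot's side. All three plates are present: large (96,221), small (148,242) and medium (231,245). The stand is at about (378,243), with the gauge and boot above it and the pins at (118–138,155).

```bash
cat > h.py <<'E'
import numpy as np,cv2
from cell import monitor,viewer
def ray(c,uv):
    p=cv2.undistortPoints(np.float64(uv).reshape(-1,1,2),c["mtx"],c["dist_coeffs"]).reshape(-1,2)
    d=np.c_[p,np.ones(len(p))]@c["R"]; return -c["R"].T@c["t"],d
def onplane(c,uv,z):
    o,d=ray(c,uv); return o+d*((z-o[2])/d[:,2])[:,None]
def cloud(c,D):
    v,u=np.mgrid[:D.shape[0],:D.shape[1]]
    o,d=ray(c,np.stack([u,v],-1).reshape(-1,2)); return (o+d*D.reshape(-1,1)).reshape(*D.shape,3)
def rect(c,mask,z,amin=60):
    out=[]
    cs,_=cv2.findContours(mask.astype(np.uint8),cv2.RETR_EXTERNAL,cv2.CHAIN_APPROX_NONE)
    for k in cs:
        if cv2.contourArea(k)<amin: continue
        P=onplane(c,k.reshape(-1,2),z)[:,:2].astype(np.float32)
        (x,y),(w,h),a=cv2.minAreaRect(P); out.append((x,y,w,h,a,*k.reshape(-1,2).mean(0)))
    return np.round(out,1)
def both(P1,d1,P2,d2):  # closest point of two rays
    A=np.c_[d1,-d2]; s=np.linalg.lstsq(A,P2-P1,rcond=None)[0]
    a,b=P1+s[0]*d1,P2+s[1]*d2; return (a+b)/2,np.linalg.norm(a-b)
def tool():
    s=monitor.read_state(); return s
E
python3 - <<'E'
from h import *
f=np.load("pics/top0.npz");im,D=f["im"],f["d"];c=viewer.camera_model("top")
X=cloud(c,D);hsv=cv2.cvtColor(im,cv2.COLOR_RGB2HSV);V=hsv[...,2]
print("bench z",np.median(X[280:300,150:350,2]))
for n,(u,v) in dict(L=(96,221),S=(148,242),M=(231,245)).items():
    m=np.zeros_like(V);m[v-25:v+25,u-25:u+25]=(V[v-25:v+25,u-25:u+25]<85)
    m=cv2.morphologyEx(m,cv2.MORPH_CLOSE,np.ones((9,9)))
    z=X[v-18:v+18,u-18:u+18,2]; print(n,rect(c,m,8,30),"maxz",z.max())
m=((abs(X[...,2]-45)<8)&(X[...,0]>600)).astype(np.uint8);m[:, :190]=0;m[:,320:]=0
m=cv2.morphologyEx(m,cv2.MORPH_OPEN,np.ones((5,5)));m=cv2.morphologyEx(m,cv2.MORPH_CLOSE,np.ones((25,25)));print("cal",rect(c,m,45),X[190:194,238:246,2])
m=((X[...,2]>55)&(X[...,2]<90)).astype(np.uint8);m[:,:340]=0;m[:,420:]=0;print("stand",rect(c,m,70))
m=((X[...,2]>115)&(X[...,2]<160)).astype(np.uint8);m[:,:340]=0;m[:,420:]=0;print("handle",rect(c,m,136,10),X[235:255,380:395,2].max())
for n,(u,v) in dict(bL=(226,163.5),bM=(256.5,163.5),bS=(282,163.5),lL=(226,186),lM=(257,186),lS=(283,186)).items(): print(n,onplane(c,[(u,v)],45 if n[0]=='b' else 67).round(1))
s=cv2.resize(im[130:205,190:320],None,fx=6,fy=6,interpolation=cv2.INTER_CUBIC);cv2.imwrite("pics/cal0.png",s[:,:,::-1])
E
```

```text
bench z -0.7841664554939598
L [[489.3 394.7  75.3  77.8  21.3  95.7 221.3]] maxz 1310.1923209795486
S [[433.4 253.9  45.1  47.8  13.8 148.3 242. ]] maxz 1310.1923209795486
M [[424.   32.4  61.6  58.2  80.5 230.1 245. ]] maxz 1310.1923209795486
cal [[651.2 -33.4 267.6  98.5  90.  254.3 160.1]] [[46.36122232 41.50920762 41.90522997 47.97268284 47.01385602 40.28591629
  45.56539192 45.48013522]
 [48.76544035 46.1626824  43.94124915 48.30066461 45.10582106 43.73587784
  47.13035455 41.05224112]
 [44.51252951 43.72343724 46.41287601 44.50801689 46.52161286 44.04937676
  46.29823292 42.13178186]
 [46.25709059 44.50651045 44.85113495 43.20865757 44.44129589 43.315627
  40.94514249 40.06997386]]
stand [[ 430.6 -357.    64.8   62.2   79.6  379.8  242.1]]
handle [[ 429.3 -355.4   33.8   28.8   78.7  387.   242.2]] 1310.1923209795486
bL [[641.4  43.6  45. ]]
bM [[641.4 -38.5  45. ]]
bS [[ 641.4 -107.2   45. ]]
lL [[577.5  42.1  67. ]]
lM [[577.5 -39.3  67. ]]
lS [[ 577.4 -107.8   67. ]]
```

View pics/cal0.png

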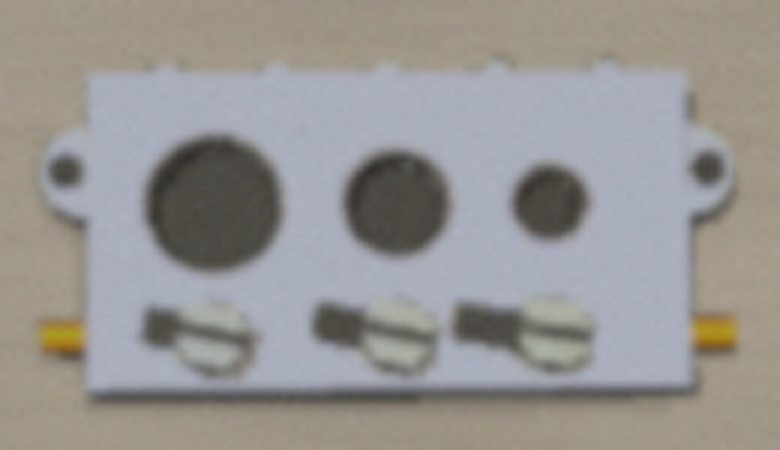

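View pics/wrist0.png

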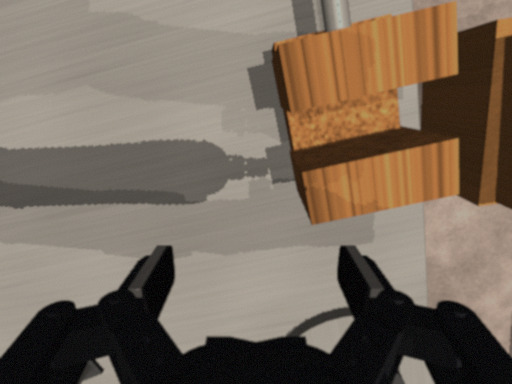

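The crop shows the three latches nearly open (tongues to the left, +y), with the slots tilted slightly. The three bores are at plausible spacing (82 and 69 mm), and the wrist image shows only the crate. Next I go over the large plate.

```bash
cat >> h.py <<'E'
def plan(tgt,n=None,start=None):
    """tgt x,y,z,yaw(deg); prints per-call shifts (cm, deg)"""
    s=monitor.read_state()
    if start is None: start=[*s["eef_pos"],np.degrees(s["tool_rot"][2])]
    a=np.array(start,float);b=np.array(tgt,float);b[3]=a[3]+(b[3]-a[3]+180)%360-180
    if n is None: n=int(max(1,np.ceil(np.linalg.norm(b[:3]-a[:3])/170),np.ceil(abs(b[3]-a[3])/33)))
    for i in range(n):
        p=a+(b-a)*i/n;d=(b-a)/n;y=np.radians(p[3])
        print([round(v,2) for v in ((np.cos(y)*d[0]+np.sin(y)*d[1])/10,(np.sin(y)*d[0]-np.cos(y)*d[1])/10,-d[2]/10,-d[3])])
E
python3 -c "
from h import *
plan([489,395,200,111],3)"
```

```text
[np.float64(-12.92), np.float64(-5.16), np.float64(1.02), np.float64(18.67)]
[np.float64(-13.89), np.float64(-0.75), np.float64(1.02), np.float64(18.67)]
[np.float64(-13.4), np.float64(3.74), np.float64(1.02), np.float64(18.67)]
```

>>> arm_command(
  series=[50,-3,-1.2,0.2,4,50,-6,-2.4,0.4,8,50,-9,-3.6,0.7,12,50,-12,-4.8,0.9,16,50,-12.9,-5.2,1,18.7],
)

```text
clock: 0.57
eef_pos: [266.0, 549.3, 221.0]
tool_rot: [-3.14, 0.005, 2.578]
force: [-0.1, -0.4, 0.4]
width: 42.4
gripper_force: 0.0
```

>>> arm_command(
  series=[50,-3,-0.2,0.2,4,50,-6,-0.3,0.4,8,50,-9,-0.5,0.7,12,50,-12,-0.6,0.9,16,50,-13.9,-0.7,1,18.7],
)

```text
clock: 0.98
eef_pos: [377.5, 472.3, 211.0]
tool_rot: [-3.141, 0.002, 2.256]
force: [-0.2, -1.3, 0.7]
width: 42.7
gripper_force: 0.0
```

>>> arm_command(
  series=[50,-3,0.8,0.2,4,50,-6,1.6,0.4,8,50,-9,2.5,0.7,12,50,-12,3.3,0.9,16,50,-13.4,3.7,1,18.7],
)

```text
clock: 1.4
eef_pos: [492.0, 391.8, 201.1]
tool_rot: [3.141, 0.002, 1.928]
force: [0.9, -0.8, -0.3]
width: 42.7
gripper_force: 0.0
```

```bash
cat >> h.py <<'E'
def shot(tag,cam="wrist"):
    c=viewer.camera_model(cam);im,d=viewer.get_image(cam)
    cv2.imwrite(f"pics/{tag}.png",im[:,:,::-1]);np.savez(f"pics/{tag}.npz",im=im,d=d,**c);return c,im,d
E
python3 - <<'E'
from h import *
s=monitor.read_state();print(s["eef_pos"],s["tool_rot"],s["clock"],s["qpos"])
c,im,d=shot("w1");X=cloud(c,d)
hsv=cv2.cvtColor(im,cv2.COLOR_RGB2HSV)
print("bench",np.median(X[20:60,20:100,2]))
for zz,lo,hi,am in((8,4,14,300),(44,36,52,80)):
    m=((X[...,2]>lo)&(X[...,2]<hi)).astype(np.uint8);m[235:]=0
    m=cv2.morphologyEx(m,cv2.MORPH_OPEN,np.ones((3,3)));m=cv2.morphologyEx(m,cv2.MORPH_CLOSE,np.ones((31,31)))
    print(zz,rect(c,m,zz,am))
E
```

```text
[492.01412651 391.80913306 201.09153071] [3.14052479e+00 2.41583316e-03 1.92813680e+00] 1.4 [-0.89699956  0.64653424  0.29720736  1.61824713 -0.22200589  0.90999483
 -0.16228671]
bench -0.7975977139922747
8 [[489.5 399.4  79.5  79.7  21.8 255.  158.5]]
44 [[489.5 399.8  10.9  33.1  20.4 254.9 166.8]]
```

View pics/w1.png

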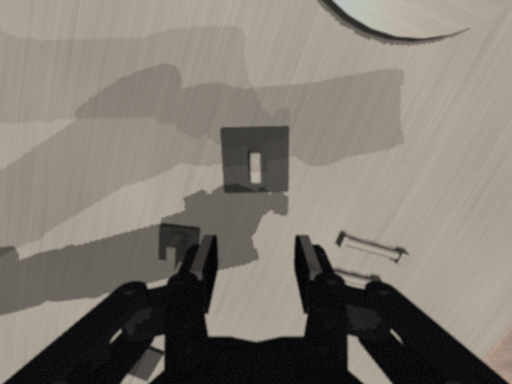

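The wrist view shows the large plate at (255,158) with its rib at (255,167). Its sizes are 79.6 mm and 11 x 33 mm, and the points computed at the plate and rib heights agree to 0.5 mm. Next I descend and grip it.

```bash
python3 -c "
from h import *
plan([489.5,399.6,12,111.3],1)
plan([489.5,399.6,12,111.3],1,[489.5,399.6,160,111.3])"
```

```text
[np.float64(0.99), np.float64(-0.06), np.float64(18.91), np.float64(-1.04)]
[np.float64(0.0), np.float64(0.0), np.float64(14.8), np.float64(-0.0)]
```

>>> arm_command(
  series=[40,1,-0.1,3,-1,40,1,-0.1,6,-1,40,1,-0.1,9,-1,40,1,-0.1,12,-1,40,1,-0.1,14,-1],
)

```text
clock: 1.87
eef_pos: [481.0, 405.2, 58.4]
tool_rot: [-3.137, -0.001, 1.955]
force: [-0.2, -0.1, -0.5]
width: 34.5
gripper_force: 0.0
```

>>> arm_command(
  series=[40,0,0,2,0,40,0,0,3.5,0,40,0,0,4.5,0,40,0,0,4.9,0,40,0,0,4.9,0],
)

```text
clock: 2.28
eef_pos: [483.0, 404.6, 11.6]
tool_rot: [-3.14, -0.0, 1.954]
force: [-0.0, 0.6, -0.3]
width: 34.2
gripper_force: 0.0
```

>>> arm_command(
  series=[0,0,0,0,0,0,0,0,0,0,0,0,0,0,0,0,0,0,0,0,0,0,0,0,0],
)

```text
clock: 2.7
eef_pos: [485.0, 405.0, 13.6]
tool_rot: [3.139, -0.001, 1.953]
force: [0.6, 0.7, 5.2]
width: 10.9
gripper_force: 59.5
```

>>> arm_command(
  series=[0,0,0,-1,0,0,0,0,-4,0,0,0,0,-7,0,0,0,0,-10,0,0,0,0,-12,0],
)

```text
clock: 3.12
eef_pos: [484.4, 403.8, 135.0]
tool_rot: [3.14, -0.0, 1.953]
force: [0.6, 0.4, -2.0]
width: 11.1
gripper_force: 59.1
```

```bash
python3 -c "
from h import *
s=monitor.read_state();print(s['width'],s['gripper_force'],s['force'])
plan([645,42,210,90])"
```

```text
11.114396482308377 59.09262657165527 [ 0.5906797   0.38756764 -2.01711411]
[np.float64(-13.19), np.float64(0.47), np.float64(-2.5), np.float64(7.29)]
[np.float64(-13.02), np.float64(2.14), np.float64(-2.5), np.float64(7.29)]
[np.float64(-12.64), np.float64(3.78), np.float64(-2.5), np.float64(7.29)]
```

```bash
python3 -c "
from h import *
plan([630,-50,270,90])"
```

```text
[np.float64(-15.85), np.float64(-1.13), np.float64(-4.5), np.float64(7.29)]
[np.float64(-15.86), np.float64(0.89), np.float64(-4.5), np.float64(7.29)]
[np.float64(-15.62), np.float64(2.89), np.float64(-4.5), np.float64(7.29)]
```

>>> arm_command(
  series=[0,-3.3,-0.2,-1.2,1.5,0,-6.7,-0.5,-2.4,3,0,-10,-0.7,-3.6,4.5,0,-13.3,-1,-4.5,6,0,-15.9,-1.1,-4.5,7.3],
)

```text
clock: 3.53
eef_pos: [534.1, 248.9, 179.3]
tool_rot: [3.14, 0.001, 1.822]
force: [0.8, -0.5, -3.9]
width: 11.3
gripper_force: 59.1
```

>>> arm_command(
  series=[0,-3.3,0.2,-1.2,1.5,0,-6.7,0.4,-2.4,3,0,-10,0.6,-3.6,4.5,0,-13.3,0.8,-4.5,6,0,-15.9,0.9,-4.5,7.3],
)

```text
clock: 3.95
eef_pos: [583.0, 97.2, 224.4]
tool_rot: [3.139, 0.001, 1.694]
force: [1.2, 0.1, -3.1]
width: 11.1
gripper_force: 59.1
```

>>> arm_command(
  series=[0,-3.3,0.6,-1.2,1.5,0,-6.7,1.2,-2.4,3,0,-10,1.8,-3.6,4.5,0,-13.3,2.4,-4.5,6,0,-15.6,2.9,-4.5,7.3],
)

```text
clock: 4.37
eef_pos: [630.9, -55.0, 269.4]
tool_rot: [3.139, 0.002, 1.566]
force: [1.0, -1.4, -2.3]
width: 11.0
gripper_force: 59.1
```

>>> arm_command(
  series=[0,0,0,0,0,0,0,0,0,0,0,0,0,0,0,0,0,0,0,0,0,0,0,0,0],
)

```text
clock: 4.78
eef_pos: [630.1, -48.4, 266.9]
tool_rot: [-3.14, -0.001, 1.573]
force: [-0.9, -0.4, -3.5]
width: 11.4
gripper_force: 59.0
```

```bash
python3 - <<'E'
from h import *
s=monitor.read_state();print(s["eef_pos"],s["tool_rot"],s["clock"],s['width'])
c,im,d=shot("w2");X=cloud(c,d);print(np.percentile(X[100:200,200:300,2],[10,50,90]))
E
```

```text
[630.14334555 -48.37320749 266.91658986] [-3.14034194e+00 -1.03948116e-03  1.57326073e+00] 4.7833 11.399656112372362
[ 16.08650201  44.35805764 259.00274779]
```

View pics/w2.png

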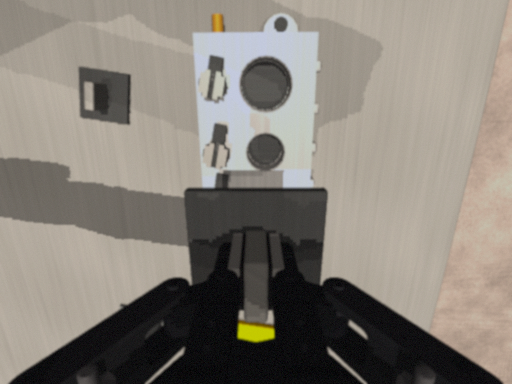

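The held plate's leading edge is at v≈187 (u 187–326). The large bore is at (265,84) and the medium at (266,151). The latches are at (213,83) and (217,150), with their tongues up.

```bash
cat > bores.py <<'E'
from h import *
def bores(tag,boxes):
    f=np.load(f"pics/{tag}.npz");im=f["im"];c={k:f[k] for k in("mtx","dist_coeffs","R","t")};X=cloud(c,f["d"])
    V=cv2.cvtColor(im,cv2.COLOR_RGB2GRAY);out={}
    for n,(u0,v0,u1,v1) in boxes.items():
        m=np.zeros_like(V);m[v0:v1,u0:u1]=(V[v0:v1,u0:u1]<110);m=cv2.morphologyEx(m,cv2.MORPH_CLOSE,np.ones((9,9)))
        k=max(cv2.findContours(m,cv2.RETR_EXTERNAL,cv2.CHAIN_APPROX_NONE)[0],key=cv2.contourArea)
        P=onplane(c,k.reshape(-1,2),45)[:,:2].astype(np.float32);e=cv2.fitEllipse(P);print(n,np.round(e[0],1),np.round(e[1],1));out[n]=e[0]
    return c,im,X,V,out
E
python3 - <<'E'
from bores import *
c,im,X,V,o=bores("w2",dict(L=(232,50,300,117),M=(240,128,292,172)))
print("caltop",np.median(X[45:60,280:310,2]))
# caliper left/right edges at z45
for v in (45,120,165):
    r=np.where(X[v,150:360,2]>38)[0]+150;print(v,onplane(c,[(r[0]-.5,v),(r[-1]+.5,v)],45).round(1)[:,:2].tolist())
# held plate
m=((X[...,2]>245)&(X[...,2]<275)).astype(np.uint8);m[270:]=0;k=np.argwhere(m);print(k.min(0),k.max(0),np.median(X[195:225,195:225,2]))
z=np.median(X[195:225,195:225,2]);r=np.where(m[205])[0];t=[np.where(m[:,u])[0][0] for u in(200,256,312)]
print(onplane(c,[(r[0]-.5,205),(r[-1]+.5,205)],z).round(1).tolist(),onplane(c,[(u,a-.5) for u,a in zip((200,256,312),t)],z).round(1).tolist())
# latches: bright head
for n,(u0,v0,u1,v1) in dict(L=(196,50,234,105),M=(200,118,236,172)).items():
    b=im[v0:v1,u0:u1].astype(int);zz=X[v0:v1,u0:u1,2]
    h=((zz>60)&(zz<76)).astype(np.uint8);q=np.argwhere(h);print(n,onplane(c,(q.mean(0)[::-1]+[u0,v0])[None],67).round(1),rect(c,np.pad(h,((v0,0),(u0,0))),67,20))
    t=((zz>55)&(V[v0:v1,u0:u1]<100)).astype(np.uint8);q=np.argwhere(t)[:,::-1]+[u0,v0];P=onplane(c,q,60)[:,:2];l=cv2.fitLine(P.astype(np.float32),cv2.DIST_HUBER,0,.01,.01).ravel();print("dark line",np.degrees(np.arctan2(l[1],l[0])),l[2:],len(q))
s=cv2.resize(im[40:180,185:240],None,fx=5,fy=4.2,interpolation=cv2.INTER_CUBIC);cv2.imwrite("pics/lat.png",s[:,:,::-1])
E
```

```text
L [642.3  47.7] [58.7 59.3]
M [642.7 -34.8] [45.6 46.7]
caltop 44.46581800487772
45 [[531.9, 89.8], [701.6, 90.1]]
120 [[558.1, 5.2], [702.4, 5.6]]
165 [[558.6, -52.1], [702.2, -51.7]]
[187 184] [269 327] 260.59336549483805
[[591.0, -24.2, 260.6], [670.1, -24.0, 260.6]] [[600.2, -14.0, 260.6], [630.8, -13.3, 260.6], [661.3, -13.2, 260.6]]
L [[580.6  48.3  67. ]] [[587.8  44.8  29.   13.5  79.2 217.6  85. ]
 [572.7  48.4  29.9  14.   80.7 204.6  82. ]]
dark line 75.24646 [582.23193   57.629185] 269
M [[581.3 -32.2  67. ]] [[ 5.888e+02 -3.640e+01  3.060e+01  1.270e+01  7.840e+01  2.209e+02
   1.565e+02]
 [ 5.730e+02 -3.340e+01  1.600e+01  2.940e+01  1.000e-01  2.087e+02
   1.543e+02]]
dark line 76.20558 [584.06555 -19.39136] 310
```

```bash
python3 -c "
from h import *
plan([642,52.8,110,89.8],2)"
```

```text
[np.float64(5.07), np.float64(0.6), np.float64(7.85), np.float64(0.16)]
[np.float64(5.07), np.float64(0.58), np.float64(7.85), np.float64(0.16)]
```

>>> arm_command(
  series=[0,1,0.1,1,0.1,0,2,0.3,2.5,0.2,0,3,0.4,4.5,0.2,0,4,0.5,6.5,0.2,0,5.1,0.6,7.8,0.2],
)

```text
clock: 5.25
eef_pos: [635.3, 2.8, 186.6]
tool_rot: [-3.138, -0.001, 1.568]
force: [-0.5, -0.0, -4.7]
width: 10.9
gripper_force: 59.0
```

>>> arm_command(
  series=[0,1.5,0.1,2.5,0,0,3,0.3,5,0.1,0,4.5,0.5,7,0.1,0,5.1,0.6,7.9,0.1,0,5.1,0.6,7.9,0.1],
)

```text
clock: 5.67
eef_pos: [641.1, 55.5, 107.4]
tool_rot: [-3.137, -0.001, 1.57]
force: [-0.0, 0.3, -4.0]
width: 11.4
gripper_force: 58.9
```

>>> arm_command(
  series=[0,0,0,0,0,0,0,0,0,0,0,0,0,0,0,0,0,0,0,0,0,0,0,0,0],
)

```text
clock: 6.08
eef_pos: [643.4, 50.9, 111.4]
tool_rot: [3.14, 0.0, 1.564]
force: [-0.1, -0.2, -3.0]
width: 11.3
gripper_force: 58.9
```

>>> arm_command(
  series=[0,0.1,-0.1,1.5,0,0,0.1,-0.1,3,0,0,0.1,-0.1,4.2,0,0,0.1,-0.1,4.6,0,0,0.1,-0.1,4.6,0],
)

```text
clock: 6.5
eef_pos: [641.0, 52.5, 63.1]
tool_rot: [-3.139, 0.0, 1.565]
force: [-0.7, 0.1, -3.0]
width: 11.1
gripper_force: 58.9
```

>>> arm_command(
  series=[0,0,0,0,0,0,0,0,0.1,0,0,0,0,0.2,0,0,0,0,0.3,0,0,0,0,0.4,0],
)

```text
clock: 6.92
eef_pos: [642.1, 52.8, 60.6]
tool_rot: [3.141, -0.0, 1.566]
force: [-0.2, 0.4, -3.2]
width: 11.1
gripper_force: 58.9
```

>>> arm_command(
  series=[0,0,0,0,0,0,0,0,0,0,0,0,0,0,0,0,0,0,0,0,0,0,0,0,0],
)

```text
clock: 7.33
eef_pos: [641.9, 52.8, 60.3]
tool_rot: [3.141, -0.0, 1.566]
force: [0.7, -0.7, -2.8]
width: 11.2
gripper_force: 58.9
```

>>> arm_command(
  series=[0,0,0,0.1,0,0,0,0,0.2,0,0,0,0,0.2,0,0,0,0,0.2,0,0,0,0,0.2,0],
)

```text
clock: 7.75
eef_pos: [641.9, 52.7, 58.6]
tool_rot: [3.141, -0.0, 1.566]
force: [-1.7, -0.1, 2.5]
width: 10.9
gripper_force: 59.6
```

>>> arm_command(
  series=[30,0,0,0,0,30,0,0,0,0,30,0,0,0,0,30,0,0,0,0,30,0,0,-0.5,0],
)

```text
clock: 8.17
eef_pos: [641.2, 52.8, 62.6]
tool_rot: [-3.14, 0.0, 1.566]
force: [-0.5, -0.3, 0.2]
width: 25.8
gripper_force: 0.0
```

>>> arm_command(
  series=[30,0,0,-2,0,30,0,0,-5,0,30,0,0,-8,0,30,0,0,-11,0,30,0,0,-14,0],
)

```text
clock: 8.58
eef_pos: [641.7, 52.6, 205.1]
tool_rot: [3.141, 0.0, 1.565]
force: [1.4, -0.2, 0.4]
width: 25.8
gripper_force: 0.0
```

```bash
python3 -c "
from h import *
plan([424,32,205,81],start=[642,52.8,198,89.8])"
```

```text
[np.float64(-1.08), np.float64(-10.9), np.float64(-0.35), np.float64(4.4)]
[np.float64(-1.91), np.float64(-10.78), np.float64(-0.35), np.float64(4.4)]
```

Next, the medium plate: move above it, settle and measure.

>>> arm_command(
  series=[45,-0.2,-2.5,-0.1,1,45,-0.5,-5,-0.1,2,45,-0.7,-7.5,-0.1,3,45,-1,-10,-0.1,4,45,-1.1,-10.9,-0.1,4.4],
)

```text
clock: 9.0
eef_pos: [529.0, 41.8, 204.6]
tool_rot: [-3.138, -0.0, 1.487]
force: [-0.2, -0.4, 0.1]
width: 38.5
gripper_force: 0.0
```

>>> arm_command(
  series=[45,-0.4,-2.5,0,1,45,-0.8,-5,0,2,45,-1.2,-7.5,0,3,45,-1.8,-10,0,4,45,-1.9,-10.8,0,4.4],
)

```text
clock: 9.42
eef_pos: [420.1, 31.7, 204.4]
tool_rot: [-3.138, -0.0, 1.41]
force: [-1.1, -0.1, -0.9]
width: 38.3
gripper_force: 0.0
```

>>> arm_command(
  series=[45,0,0,0,0,45,0,0,0,0,45,0,0,0,0,45,0,0,0,0,45,0,0,0,0],
)

```text
clock: 9.83
eef_pos: [424.8, 32.3, 204.2]
tool_rot: [3.141, 0.0, 1.412]
force: [0.1, -0.6, 0.5]
width: 38.4
gripper_force: 0.0
```

```bash
cat > plate.py <<'E'
from h import *
import sys
def plate(tag,size):
    c,im,d=shot(tag);X=cloud(c,d);s=monitor.read_state();print(s["eef_pos"].round(1),np.degrees(s["tool_rot"][2]).round(1))
    R={}
    for zz,lo,hi,am,w in((8,4,14,300,size),(44,36,52,80,34)):
        m=((X[...,2]>lo)&(X[...,2]<hi)).astype(np.uint8);m[238:]=0
        m=cv2.morphologyEx(m,cv2.MORPH_OPEN,np.ones((3,3)));m=cv2.morphologyEx(m,cv2.MORPH_CLOSE,np.ones((25,25)))
        r=rect(c,m,zz,am);print(zz,r)
    return r
plate(sys.argv[1],float(sys.argv[2]))
E
python3 plate.py w3 66
```

```text
[424.5  32.2 204.2] 80.9
8 [[103.6  20.7  78.9  31.6  64.8   7.3 214.5]
 [424.9  34.9  64.5  65.7  80.9 254.8 163.6]]
44 [[4.254e+02 3.610e+01 3.370e+01 1.110e+01 8.090e+01 2.549e+02 1.715e+02]
 [6.353e+02 5.600e+00 1.595e+02 1.975e+02 4.000e-01 4.459e+02 1.554e+02]]
```

>>> arm_command(
  series=[40,0.3,0,3,0,40,0.3,0,6,0,40,0.3,0,9,0,40,0.3,0,12,0,40,0.3,0,14,0],
)

```text
clock: 10.3
eef_pos: [423.7, 35.2, 62.0]
tool_rot: [-3.14, 0.001, 1.412]
force: [0.3, 0.5, -0.4]
width: 34.0
gripper_force: 0.0
```

>>> arm_command(
  series=[40,0,0,2,0,40,0,0,3.5,0,40,0,0,4.5,0,40,0,0,5.1,0,40,0,0,5.1,0],
)

```text
clock: 10.72
eef_pos: [425.0, 35.0, 13.0]
tool_rot: [-3.137, 0.002, 1.415]
force: [0.7, -0.6, -0.2]
width: 34.0
gripper_force: 0.0
```

>>> arm_command(
  series=[0,0,0,0,0,0,0,0,0,0,0,0,0,0,0,0,0,0,0,0,0,0,0,0,0],
)

```text
clock: 11.13
eef_pos: [425.5, 35.4, 14.9]
tool_rot: [-3.14, -0.0, 1.411]
force: [-0.1, 0.6, -3.2]
width: 10.9
gripper_force: 58.3
```

>>> arm_command(
  series=[0,0,0,-1,0,0,0,0,-4,0,0,0,0,-7,0,0,0,0,-10,0,0,0,0,-12,0],
)

```text
clock: 11.55
eef_pos: [425.6, 35.2, 136.8]
tool_rot: [-3.14, 0.0, 1.411]
force: [0.7, 0.3, -2.8]
width: 11.4
gripper_force: 59.2
```

>>> arm_command(
  series=[0,0,0,-3,0,0,0,0,-6,0,0,0,0,-8,0,0,0,0,-8,0,0,0,0,-8,0],
)

```text
clock: 11.97
eef_pos: [425.8, 36.0, 215.0]
tool_rot: [-3.14, -0.001, 1.413]
force: [1.3, 0.4, -2.9]
width: 11.0
gripper_force: 59.2
```

```bash
python3 -c "
from h import *
s=monitor.read_state();print(s['eef_pos'],s['width'],s['gripper_force'],s['force'])
plan([635,-130,265,89.8])"
```

```text
[425.84374383  35.95300368 214.97499045] 10.982657583202613 59.1508287191391 [ 1.34995756  0.39990268 -2.93593331]
[np.float64(-6.55), np.float64(11.63), np.float64(-2.5), np.float64(-4.43)]
[np.float64(-7.43), np.float64(11.09), np.float64(-2.5), np.float64(-4.43)]
```

>>> arm_command(
  series=[0,-1.5,2.8,-0.6,-1,0,-3,5.5,-1.2,-2,0,-4.5,8.2,-1.8,-3,0,-6,10.8,-2.4,-4,0,-6.5,11.6,-2.5,-4.4],
)

```text
clock: 12.38
eef_pos: [533.0, -50.7, 238.7]
tool_rot: [3.141, 0.003, 1.487]
force: [0.3, -0.0, -2.3]
width: 11.1
gripper_force: 59.5
```

>>> arm_command(
  series=[0,-1.7,2.7,-0.6,-1,0,-3.4,5.3,-1.2,-2,0,-5,8,-1.8,-3,0,-6.8,10.3,-2.4,-4,0,-7.4,11.1,-2.5,-4.4],
)

```text
clock: 12.8
eef_pos: [636.5, -133.5, 262.4]
tool_rot: [-3.139, 0.002, 1.564]
force: [0.4, -0.8, -2.7]
width: 10.9
gripper_force: 59.7
```

>>> arm_command(
  series=[0,0,0,0,0,0,0,0,0,0,0,0,0,0,0,0,0,0,0,0,0,0,0,0,0],
)

```text
clock: 13.22
eef_pos: [634.1, -128.7, 263.6]
tool_rot: [-3.138, -0.001, 1.567]
force: [-0.0, -0.3, -2.0]
width: 11.1
gripper_force: 59.6
```

```bash
python3 - <<'E'
from h import *
s=monitor.read_state();print(s["eef_pos"],s["tool_rot"],s["clock"],s['width'])
c,im,d=shot("w4");X=cloud(c,d)
E
```

```text
[ 634.06432496 -128.6568031   263.58152015] [-3.13793311e+00 -1.09290099e-03  1.56660112e+00] 13.2167 11.094530619086562
```

View pics/w4.png

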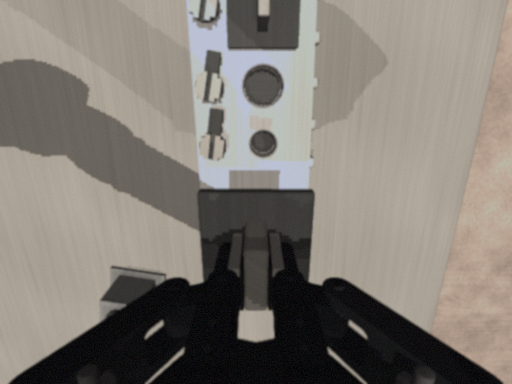

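The large plate lies on the caliper at (263,20), the medium bore is at (263,86) and the small at (263,143). The held medium plate's leading edge is at v≈190 (u 199–313). I measure these in the next script.

```bash
python3 - <<'E'
from bores import *
c,im,X,V,o=bores("w4",dict(M=(238,62,290,110),S=(246,127,282,160)))
m=((X[...,2]>49)&(X[...,2]<58)).astype(np.uint8);m[60:]=0;m[:,:225]=0
r=np.where(m[30])[0];print("L x",onplane(c,[(r[0]-.5,30),(r[-1]+.5,30)],53).round(1).tolist(),"front",onplane(c,[(u,np.where(m[:,u])[0][-1]+.5) for u in(235,290)],53).round(1).tolist())
m=((X[...,2]>240)&(X[...,2]<272)).astype(np.uint8);z=np.median(X[195:225,210:230,2]);r=np.where(m[205])[0];us=(206,256,306);t=[np.where(m[:,u])[0][0] for u in us]
print(z,onplane(c,[(r[0]-.5,205),(r[-1]+.5,205)],z).round(1).tolist(),onplane(c,[(u,a-.5) for u,a in zip(us,t)],z).round(1).tolist())
for n,(u0,v0,u1,v1) in dict(M=(192,68,228,106),S=(198,130,232,163)).items():
    zz=X[v0:v1,u0:u1,2];h=((zz>61)&(zz<76)).astype(np.uint8);print(n,rect(c,np.pad(h,((v0,0),(u0,0))),67,20))
E
```

```text
M [642.8 -34.3] [44.7 45.6]
S [ 643.  -103.4] [31.8 32.3]
L x [[602.5, 23.0, 53.0], [681.9, 22.6, 53.0]] front [[611.4, 4.3, 53.0], [673.1, 4.1, 53.0]]
255.9904700347676 [[602.0, -104.8, 256.0], [667.2, -105.0, 256.0]] [[607.4, -95.1, 256.0], [634.9, -95.2, 256.0], [662.5, -95.3, 256.0]]
M [[589.2 -36.8  29.7  12.1  81.  214.7  86.8]
 [572.6 -34.   29.   11.9  78.2 200.7  84.3]]
S [[ 589.7 -105.2   30.5   11.3   80.9  217.9  147.6]
 [ 573.3 -102.    31.2   12.    80.1  204.9  145.4]]
```

```bash
python3 -c "
from h import *
plan([642.2,-32.5,112,90],1)
plan([642.2,-32.5,112,90],2)"
```

```text
[np.float64(9.64), np.float64(0.75), np.float64(15.18), np.float64(-0.25)]
[np.float64(4.82), np.float64(0.38), np.float64(7.59), np.float64(-0.12)]
[np.float64(4.82), np.float64(0.39), np.float64(7.59), np.float64(-0.12)]
```

>>> arm_command(
  series=[0,1.5,0.1,1.5,0,0,3.5,0.2,3,0,0,5.5,0.4,5,0,0,7.5,0.6,8,0,0,9.6,0.8,10,-0.2],
)

```text
clock: 13.68
eef_pos: [642.0, -32.3, 162.3]
tool_rot: [-3.138, -0.001, 1.569]
force: [0.1, 0.6, -2.4]
width: 11.0
gripper_force: 59.5
```

>>> arm_command(
  series=[0,0,0,2,0,0,0,0,4,0,0,0,0,5.2,0,0,0,0,5.2,0,0,0,0,5.2,0],
)

```text
clock: 14.1
eef_pos: [642.7, -34.3, 112.2]
tool_rot: [-3.139, 0.0, 1.569]
force: [0.1, 0.4, -2.7]
width: 10.6
gripper_force: 59.5
```

>>> arm_command(
  series=[0,0,0,1.5,0,0,0,0,3,0,0,0,0,4,0,0,0,0,4.5,0,0,0,0,4.5,0],
)

```text
clock: 14.52
eef_pos: [642.5, -34.2, 66.8]
tool_rot: [-3.138, 0.0, 1.569]
force: [0.5, 1.1, -2.2]
width: 11.4
gripper_force: 59.7
```

>>> arm_command(
  series=[0,0,0,0,0,0,0,0,0,0,0,0,0,0,0,0,0,0,0,0,0,0,0,0,0],
)

```text
clock: 14.93
eef_pos: [642.9, -34.1, 67.5]
tool_rot: [-3.14, 0.0, 1.569]
force: [1.3, -0.2, -3.4]
width: 11.5
gripper_force: 59.7
```

>>> arm_command(
  series=[0,0.15,0,0.3,0,0,0.15,0,0.5,0,0,0.15,0,0.6,0,0,0.15,0,0.6,0,0,0.15,0,0.6,0],
)

```text
clock: 15.35
eef_pos: [642.6, -32.7, 60.9]
tool_rot: [-3.139, 0.0, 1.569]
force: [-0.4, -0.6, -2.8]
width: 11.0
gripper_force: 59.7
```

>>> arm_command(
  series=[0,0,0,0.1,0,0,0,0,0.2,0,0,0,0,0.2,0,0,0,0,0.2,0,0,0,0,0.2,0],
)

```text
clock: 15.77
eef_pos: [642.8, -32.8, 60.0]
tool_rot: [-3.14, -0.0, 1.569]
force: [-3.1, 0.7, 6.0]
width: 11.2
gripper_force: 60.7
```

```bash
python3 -c "
from h import *
s=monitor.read_state();print(s['eef_pos'],s['force'])
plan([433,254,200,103.8],start=[642,-32,250,90])"
```

```text
[642.80215771 -32.76278176  59.9793109 ] [-3.11590078  0.74058316  6.04974397]
[np.float64(9.53), np.float64(-6.97), np.float64(1.67), np.float64(-4.6)]
[np.float64(10.06), np.float64(-6.18), np.float64(1.67), np.float64(-4.6)]
[np.float64(10.52), np.float64(-5.35), np.float64(1.67), np.float64(-4.6)]
```

>>> arm_command(
  series=[30,0,0,0,0,30,0,0,0,0,30,0,0,0,0,30,0,0,0,0,30,0,0,-0.5,0],
)

```text
clock: 16.18
eef_pos: [642.0, -32.4, 63.2]
tool_rot: [-3.137, 0.0, 1.569]
force: [-0.6, 0.6, -0.4]
width: 25.6
gripper_force: 0.0
```

>>> arm_command(
  series=[30,0,0,-2,0,30,0,0,-5,0,30,0,0,-8,0,30,0,0,-11,0,30,0,0,-14,0],
)

```text
clock: 16.6
eef_pos: [642.8, -32.7, 205.8]
tool_rot: [-3.139, 0.0, 1.569]
force: [1.6, -0.1, -0.2]
width: 25.2
gripper_force: 0.0
```

>>> arm_command(
  series=[30,0,0,-3,0,30,0,0,-5,0,30,0,0,-5,0,30,0,0,-5,0,30,0,0,-5,0],
)

```text
clock: 17.02
eef_pos: [642.6, -32.2, 253.4]
tool_rot: [-3.138, -0.0, 1.569]
force: [-0.9, -0.2, 0.2]
width: 25.7
gripper_force: 0.0
```

```bash
python3 - <<'E'
from h import *
s=monitor.read_state();print(s["eef_pos"],s["tool_rot"])
c,im,d=shot("w5")
from bores import *
E
cat > chk.py <<'E'
from bores import *
def pl(c,X,z0=53):
    m=((X[...,2]>z0-5)&(X[...,2]<z0+5)).astype(np.uint8)
    for r in rect(c,cv2.morphologyEx(cv2.morphologyEx(m,cv2.MORPH_OPEN,np.ones((5,5))),cv2.MORPH_CLOSE,np.ones((15,15))),z0,400):print("plate",r)
    m=((X[...,2]>82)&(X[...,2]<96)).astype(np.uint8)
    for r in rect(c,m,89,60):print("rib",r)
E
python3 - <<'E'
from chk import *
f=np.load("pics/w5.npz");c={k:f[k] for k in("mtx","dist_coeffs","R","t")};X=cloud(c,f["d"]);pl(c,X)
im=f["im"];cv2.imwrite("pics/w5v.png",im[:,:,::-1])
E
```

```text
[642.5957423  -32.19423548 253.37342197] [-3.13777814e+00 -4.21426759e-04  1.56914787e+00]
plate [642.3   9.3 150.3  79.7  89.9 255.5 124.3]
rib [643.  -32.8  34.4  11.3  90.  256.1 174.1]
rib [642.7  45.6  33.4  11.3  89.6 255.3  99.8]
```

View pics/w5.png

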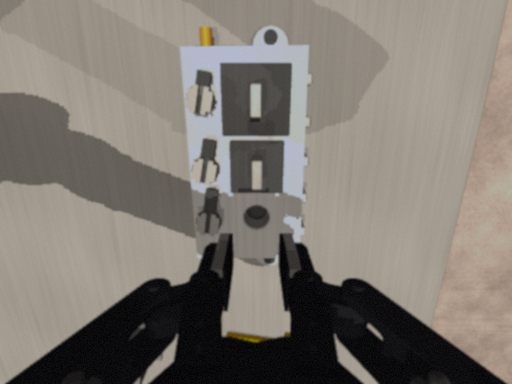

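The large plate is at (255,99), the medium at (257,166) and the small bore at (256,215), which is in shadow. I check the bore reference in this view.

```bash
python3 - <<'E'
from bores import *
f=np.load("pics/w5.npz");im=f["im"];c={k:f[k] for k in("mtx","dist_coeffs","R","t")};V=cv2.cvtColor(im,cv2.COLOR_RGB2GRAY)
print(V[216,236:280],V[198:236,256])
g=V[200:232,238:276]
for t in(50,60,70,80):
    m=(g<t).astype(np.uint8);k=max(cv2.findContours(m,0,1)[0],key=cv2.contourArea)
    if len(k)>5:
        P=onplane(c,k.reshape(-1,2)+[238,200],45)[:,:2].astype(np.float32);print(t,cv2.fitEllipse(P))
X=cloud(c,f["d"])
# caliper far edge (+y) at z45
print([onplane(c,[(u,np.where(X[20:60,u,2]>38)[0][0]+19.5)],45).round(1).tolist() for u in(225,300)])
f=np.load("pics/w2.npz");c2={k:f[k] for k in("mtx","dist_coeffs","R","t")};X=cloud(c2,f["d"])
print([onplane(c2,[(u,np.where(X[10:60,u,2]>38)[0][0]+9.5)],45).round(1).tolist() for u in(240,310)])
E
```

```text
[127 126 130 131 128 127 115  93  70  57  54  52  49  42  38  32  36  33
  36  36  40  38  38  33  34  32  35  40  47  54  55  53  64  92 118 124
 127 127 128 127 125 125 126 126] [124 121 125 123 124 120 108  80  57  45  46  45  44  42  45  45  43  41
  40  34  33  45  56  58  57  58  60  59  57  61  81 102 116 123 124 127
 126 125]
50 ((643.2218017578125, -97.77215576171875), (16.92046546936035, 24.281614303588867), 87.01936340332031)
60 ((642.9746704101562, -102.7043685913086), (28.54361343383789, 29.480636596679688), 105.66395568847656)
70 ((643.03271484375, -102.94142150878906), (30.4017333984375, 31.188535690307617), 109.43753051757812)
80 ((642.9312133789062, -103.18030548095703), (31.161014556884766, 32.35899353027344), 85.45769500732422)
[[[608.7, 103.3, 45.0]], [[691.4, 116.1, 45.0]]]
[[[612.4, 103.7, 45.0]], [[692.1, 104.0, 45.0]]]
```

>>> arm_command(
  series=[45,2,-1.5,0.3,-1,45,4.5,-3,0.6,-2,45,7,-4.5,0.9,-3,45,8.5,-6,1.3,-4,45,9.5,-7,1.7,-4.6],
)

```text
clock: 17.48
eef_pos: [570.9, 65.4, 235.3]
tool_rot: [-3.135, -0.001, 1.653]
force: [0.1, -0.3, 0.4]
width: 38.6
gripper_force: 0.0
```

>>> arm_command(
  series=[45,2.5,-1.5,0.3,-1,45,5,-3,0.6,-2,45,7.5,-4.5,0.9,-3,45,9,-5.5,1.3,-4,45,10.1,-6.2,1.7,-4.6],
)

```text
clock: 17.9
eef_pos: [501.1, 160.4, 218.9]
tool_rot: [-3.136, -0.001, 1.733]
force: [-0.8, -0.7, -0.7]
width: 38.5
gripper_force: 0.0
```

>>> arm_command(
  series=[45,2.5,-1.3,0.3,-1,45,5,-2.6,0.6,-2,45,7.5,-3.8,0.9,-3,45,9.5,-4.8,1.3,-4,45,10.5,-5.3,1.7,-4.6],
)

```text
clock: 18.32
eef_pos: [432.3, 255.8, 202.3]
tool_rot: [-3.137, -0.001, 1.814]
force: [0.4, 0.8, -0.2]
width: 38.4
gripper_force: 0.0
```

>>> arm_command(
  series=[45,0,0,0,0,45,0,0,0,0,45,0,0,0,0,45,0,0,0,0,45,0,0,0,0],
)

```text
clock: 18.73
eef_pos: [435.6, 252.3, 203.8]
tool_rot: [-3.14, 0.0, 1.807]
force: [-0.2, -0.4, 0.7]
width: 38.6
gripper_force: 0.0
```

```bash
python3 plate.py w6 52
```

```text
[435.4 252.6 203.8] 103.6
8 [[661.  291.   89.1  18.6   4.4 439.9 178.1]
 [432.7 257.7  51.7  50.5  13.5 254.  161.2]
 [677.6 342.2  98.8  19.4   5.1 469.  141.7]]
44 [[433.  257.8  11.   33.5  13.6 253.9 168.8]]
```

>>> arm_command(
  series=[40,0.6,-0.1,3,0,40,0.6,-0.1,6,0,40,0.6,-0.1,9,0,40,0.6,-0.1,12,0,40,0.6,-0.1,14,0],
)

```text
clock: 19.2
eef_pos: [431.2, 258.4, 61.4]
tool_rot: [-3.137, 0.0, 1.809]
force: [0.0, 0.5, -0.8]
width: 34.2
gripper_force: 0.0
```

>>> arm_command(
  series=[40,0,0,2,0,40,0,0,3.5,0,40,0,0,4.5,0,40,0,0,5.1,0,40,0,0,5.1,0],
)

```text
clock: 19.62
eef_pos: [431.6, 258.7, 11.8]
tool_rot: [-3.138, -0.0, 1.809]
force: [-0.7, 0.5, 0.4]
width: 34.1
gripper_force: 0.0
```

>>> arm_command(
  series=[0,0,0,0,0,0,0,0,0,0,0,0,0,0,0,0,0,0,0,0,0,0,0,0,0],
)

```text
clock: 20.03
eef_pos: [432.2, 259.5, 13.4]
tool_rot: [-3.141, -0.001, 1.81]
force: [-0.2, -0.4, 5.8]
width: 10.8
gripper_force: 59.5
```

>>> arm_command(
  series=[0,0,0,-1,0,0,0,0,-4,0,0,0,0,-7,0,0,0,0,-10,0,0,0,0,-13,0],
)

```text
clock: 20.45
eef_pos: [431.2, 258.9, 144.3]
tool_rot: [-3.138, 0.0, 1.81]
force: [0.7, 0.5, -0.8]
width: 11.3
gripper_force: 58.6
```

```bash
python3 -c "
from h import *
s=monitor.read_state();print(s['eef_pos'],s['width'],s['gripper_force'],s['force'])
plan([642.6,-103.5,155,90])"
```

```text
[431.2174817  258.91258315 144.26743574] 11.290994979584084 58.61853003501892 [ 0.71371696  0.50274248 -0.84775117]
[np.float64(-13.4), np.float64(3.99), np.float64(-0.36), np.float64(4.56)]
[np.float64(-13.04), np.float64(5.04), np.float64(-0.36), np.float64(4.56)]
[np.float64(-12.6), np.float64(6.06), np.float64(-0.36), np.float64(4.56)]
```

>>> arm_command(
  series=[0,-2.7,0.8,-0.1,1,0,-5.6,1.6,-0.2,2,0,-8.4,2.5,-0.3,3,0,-11.2,3.3,-0.4,4,0,-13.4,4,-0.4,4.6],
)

```text
clock: 20.87
eef_pos: [503.2, 136.3, 147.4]
tool_rot: [-3.14, 0.001, 1.727]
force: [1.0, -0.1, -1.7]
width: 11.4
gripper_force: 58.8
```

>>> arm_command(
  series=[0,-2.7,1,-0.1,1,0,-5.4,2,-0.2,2,0,-8.1,3.1,-0.3,3,0,-10.8,4.2,-0.4,4,0,-13,5,-0.4,4.6],
)

```text
clock: 21.28
eef_pos: [573.3, 15.8, 151.1]
tool_rot: [-3.14, 0.001, 1.647]
force: [-0.2, -0.0, -1.9]
width: 10.9
gripper_force: 58.7
```

>>> arm_command(
  series=[0,-2.7,1.3,-0.1,1,0,-5.4,2.6,-0.2,2,0,-8.1,3.9,-0.3,3,0,-10.8,5.2,-0.4,4,0,-12.4,6.1,-0.4,4.6],
)

```text
clock: 21.7
eef_pos: [643.5, -104.7, 155.0]
tool_rot: [-3.14, 0.003, 1.565]
force: [0.6, -0.2, -2.0]
width: 11.1
gripper_force: 58.6
```

>>> arm_command(
  series=[0,0,0,0,0,0,0,0,0,0,0,0,0,0,0,0,0,0,0,0,0,0,0,0,0],
)

```text
clock: 22.12
eef_pos: [642.7, -99.0, 154.0]
tool_rot: [-3.138, -0.001, 1.571]
force: [0.2, -0.0, -0.7]
width: 11.2
gripper_force: 58.6
```

```bash
python3 -c "
from h import *
plan([642.4,-101.7,66,90],1)"
```

```text
[np.float64(-0.27), np.float64(-0.03), np.float64(8.8), np.float64(0.01)]
```

>>> arm_command(
  series=[0,-0.1,0,2.5,0,0,-0.2,0,5,0,0,-0.3,0,7,0,0,-0.3,0,8.5,0,0,-0.3,0,8.8,0],
)

```text
clock: 22.53
eef_pos: [641.0, -102.2, 63.3]
tool_rot: [-3.134, -0.001, 1.57]
force: [-0.2, 0.6, -0.9]
width: 11.1
gripper_force: 58.8
```

>>> arm_command(
  series=[0,0,0,0.2,0,0,0,0,0.4,0,0,0,0,0.5,0,0,0,0,0.5,0,0,0,0,0.5,0],
)

```text
clock: 22.95
eef_pos: [643.4, -103.9, 61.9]
tool_rot: [-3.14, 0.0, 1.569]
force: [-0.6, -1.3, -0.8]
width: 11.0
gripper_force: 58.8
```

>>> arm_command(
  series=[0,0.2,-0.1,0,0,0,0.2,-0.1,0,0,0,0.2,-0.1,0,0,0,0.2,-0.1,0.1,0,0,0.2,-0.1,0.2,0],
)

```text
clock: 23.37
eef_pos: [641.9, -101.8, 59.1]
tool_rot: [-3.139, 0.0, 1.569]
force: [-0.4, 0.3, -2.5]
width: 10.9
gripper_force: 58.8
```

>>> arm_command(
  series=[0,0,0,0,0,0,0,0,0,0,0,0,0,0,0,0,0,0,0,0,0,0,0,0,0],
)

```text
clock: 23.78
eef_pos: [641.8, -101.8, 59.1]
tool_rot: [-3.139, 0.0, 1.569]
force: [0.1, -0.3, -2.0]
width: 11.1
gripper_force: 58.8
```

>>> arm_command(
  series=[0,0,0,0.1,0,0,0,0,0.1,0,0,0,0,0.1,0,0,0,0,0.1,0,0,0,0,0.1,0],
)

```text
clock: 24.2
eef_pos: [642.0, -101.9, 58.5]
tool_rot: [-3.139, 0.0, 1.569]
force: [-1.3, 0.8, 5.1]
width: 11.5
gripper_force: 59.6
```

>>> arm_command(
  series=[30,0,0,0,0,30,0,0,0,0,30,0,0,0,0,30,0,0,0,0,30,0,0,-0.5,0],
)

```text
clock: 24.62
eef_pos: [641.1, -101.5, 62.1]
tool_rot: [-3.137, -0.0, 1.569]
force: [-0.1, 0.7, 0.5]
width: 25.4
gripper_force: 0.0
```

>>> arm_command(
  series=[30,0,0,-2,0,30,0,0,-5,0,30,0,0,-8,0,30,0,0,-11,0,30,0,0,-14,0],
)

```text
clock: 25.03
eef_pos: [641.9, -101.9, 204.8]
tool_rot: [-3.139, 0.0, 1.569]
force: [1.4, -0.9, 0.4]
width: 25.4
gripper_force: 0.0
```

>>> arm_command(
  series=[30,0,0,-3,0,30,0,0,-5,0,30,0,0,-5,0,30,0,0,-5,0,30,0,0,-5,0],
)

```text
clock: 25.45
eef_pos: [641.8, -101.3, 252.4]
tool_rot: [-3.138, -0.001, 1.569]
force: [-0.0, 0.4, 0.2]
width: 25.6
gripper_force: 0.0
```

```bash
python3 - <<'E'
from chk import *
s=monitor.read_state();print(s["eef_pos"],s["tool_rot"],s["clock"])
c,im,d=shot("w7");X=cloud(c,d);pl(c,X)
plan([430,-356,235,80])
E
```

```text
[ 641.7805018  -101.26772981  252.35039885] [-3.13776573e+00 -5.81172068e-04  1.56918152e+00] 25.45
plate [642.2 -26.7 205.1  80.   89.8 256.1  88.7]
rib [ 6.422e+02 -1.028e+02  1.120e+01  3.440e+01  2.000e-01  2.561e+02
  1.753e+02]
rib [643.4 -33.9  32.9  10.5  89.9 257.  110.5]
rib [642.5  44.3  33.1  11.6  89.9 255.9  25.3]
[np.float64(-12.76), np.float64(-10.56), np.float64(0.84), np.float64(4.95)]
[np.float64(-13.62), np.float64(-9.41), np.float64(0.84), np.float64(4.95)]
```

View pics/w7.png

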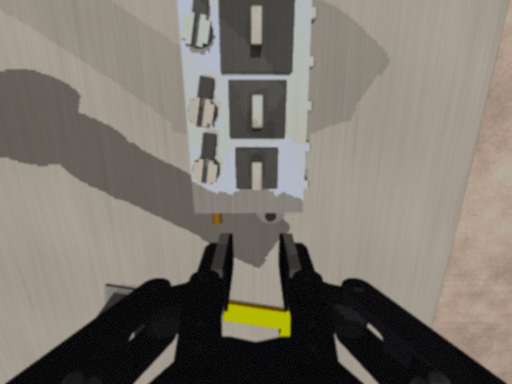

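All three plates lie over their bores: ribs at (257,25), (257,110) and (257,175). The latches are still open. Next, the screwdriver.

>>> arm_command(
  series=[70,-2.7,-2.3,0.2,1,70,-5.4,-4.5,0.4,2,70,-8.1,-6.7,0.6,3,70,-11,-9,0.8,4,70,-12.8,-10.6,0.8,5],
)

```text
clock: 25.92
eef_pos: [532.4, -232.3, 244.0]
tool_rot: [-3.135, 0.002, 1.477]
force: [0.3, 0.2, -0.0]
width: 59.4
gripper_force: 0.0
```

>>> arm_command(
  series=[70,-2.8,-2,0.2,1,70,-5.6,-4,0.4,2,70,-8.4,-6,0.6,3,70,-11.2,-8,0.8,4,70,-13.6,-9.4,0.8,5],
)

```text
clock: 26.33
eef_pos: [427.2, -357.6, 236.2]
tool_rot: [-3.136, -0.0, 1.392]
force: [0.6, -0.6, 0.3]
width: 59.5
gripper_force: 0.0
```

>>> arm_command(
  series=[70,0,0,0,0,70,0,0,0,0,70,0,0,0,0,70,0,0,0,0,70,0,0,0,0],
)

```text
clock: 26.75
eef_pos: [431.4, -355.2, 237.1]
tool_rot: [-3.138, -0.0, 1.397]
force: [0.3, 0.2, -0.4]
width: 60.2
gripper_force: 0.0
```

```bash
python3 - <<'E'
from chk import *
s=monitor.read_state();print(s["eef_pos"],s["tool_rot"],s["clock"])
c,im,d=shot("w8");X=cloud(c,d)
for zz,lo,hi in((136,126,145),(70,62,82)):
    m=((X[...,2]>lo)&(X[...,2]<hi)).astype(np.uint8);m[245:]=0;print(zz,rect(c,m,zz,60),np.median(X[...,2][m>0]))
E
```

```text
[ 431.39717933 -355.19411576  237.08852723] [-3.13843401e+00 -3.47937332e-04  1.39734210e+00] 26.75
136 [[ 432.  -355.7   29.5   27.6   77.4  256.2  192.3]] 135.22840179584642
70 [[ 431.8 -357.2   60.3   59.6   80.1  256.3  172.1]] 69.33618459780467
```

View pics/w8.png

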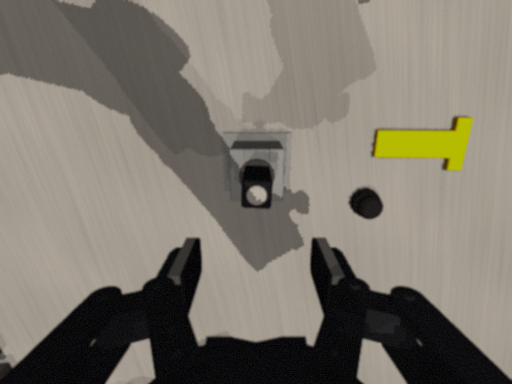

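The handle top is at (257,192) and the stand at (256,165), with both yaws about 80°, which matches the tool. Next I grip and lift.

>>> arm_command(
  series=[70,0,0,3,0,70,0,0,6,0,70,0,0,9,0,70,0,0,11.5,0,70,0,0,12.5,0],
)

```text
clock: 27.22
eef_pos: [429.4, -354.2, 109.5]
tool_rot: [-3.135, -0.002, 1.396]
force: [0.1, 0.2, -0.1]
width: 59.5
gripper_force: 0.0
```

>>> arm_command(
  series=[70,0,0,1,0,70,0,0,1.3,0,0,0,0,1.3,0,0,0,0,1.3,0,0,0,0,1.3,0],
)

```text
clock: 27.63
eef_pos: [430.8, -357.4, 101.0]
tool_rot: [-3.141, 0.002, 1.395]
force: [-0.7, -0.3, -0.2]
width: 27.1
gripper_force: 58.8
```

>>> arm_command(
  series=[0,0,0,0,0,0,0,0,0,0,0,0,0,0,0,0,0,0,0,0,0,0,0,0,0],
)

```text
clock: 28.05
eef_pos: [430.8, -357.4, 101.0]
tool_rot: [-3.141, 0.002, 1.395]
force: [0.3, -0.4, 7.3]
width: 27.3
gripper_force: 59.7
```

>>> arm_command(
  series=[0,0,0,-1,0,0,0,0,-3,0,0,0,0,-6,0,0,0,0,-9,0,0,0,0,-11,0],
)

```text
clock: 28.47
eef_pos: [430.3, -357.3, 212.6]
tool_rot: [-3.141, 0.002, 1.394]
force: [0.4, -0.3, -0.7]
width: 27.3
gripper_force: 59.8
```

>>> arm_command(
  series=[0,0,0,-2,0,0,0,0,-3,0,0,0,0,-3,0,0,0,0,-3,0,0,0,0,-3,0],
)

```text
clock: 28.88
eef_pos: [429.9, -355.7, 238.5]
tool_rot: [-3.137, -0.001, 1.395]
force: [0.2, -0.2, -2.6]
width: 27.2
gripper_force: 59.8
```

```bash
python3 - <<'E'
from chk import *
s=monitor.read_state();print(s["eef_pos"],s["tool_rot"],s["clock"],s["width"],s["gripper_force"])
c,im,d=shot("w9");X=cloud(c,d)
c2,im2,d2=shot("s9","scene");p=s["eef_pos"]-[0,0,60]
q,_=cv2.projectPoints(p[None],cv2.Rodrigues(c2["R"])[0],c2["t"],c2["mtx"],c2["dist_coeffs"]);u,v=q.ravel().astype(int);print(u,v)
A=cv2.resize(im[180:340,176:336],(500,500),interpolation=2);B=cv2.resize(im2[v-30:v+30,u-18:u+18],(300,500),interpolation=2);cv2.imwrite("pics/d9.png",np.hstack([A,B])[:,:,::-1])
E
```

```text
[ 429.91459633 -355.73931963  238.46762521] [-3.13718538e+00 -8.01858487e-04  1.39473175e+00] 28.8833 27.172417227684797 59.784947633743286
144 214
```

View pics/d9.png

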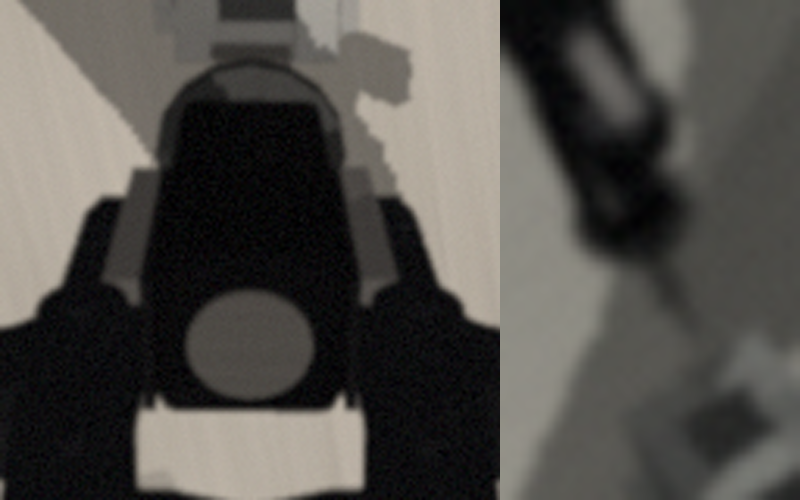

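The crop shows the flange and, just above it, a grey bar at about (256,197) in the full image. That may be the blade, so I check its depth and width.

```bash
python3 - <<'E'
from chk import *
f=np.load("pics/w9.npz");c={k:f[k] for k in("mtx","dist_coeffs","R","t")};X=cloud(c,f["d"])
for v in range(186,202,2): print(v,X[v,236:278:3,2].round(0).astype(int))
for v in(194,196):
    m=(X[v,:,2]>125)&(X[v,:,2]<190);r=np.where(m)[0]
    if len(r): print(v,onplane(c,[(r[0]-.5,v),(r[-1]+.5,v)],np.median(X[v,m,2])).round(1).tolist())
m=((X[...,2]>125)&(X[...,2]<175)).astype(np.uint8);m[:180]=0;m[205:]=0;m[:,:220]=0;m[:,290:]=0;P=X[m>0];print(P.mean(0),P.min(0),P.max(0),len(P))
E
```

```text
186 [68 70 70 69 69 69 70 69 68 68 69 69 70 69]
188 [70 70 69 69 69 69 70 68 69 69 69 69 70 69]
190 [69 70 69 69 70 69 69 69 69 69 70 69 70 70]
192 [69 69 69 69 68 70 69 70 70 70 69 70 69 70]
194 [ 70  69  69 148 148 148 147 157 148 147 146  72  69  69]
196 [ 68  69  70 153 152 153 162 162 158 153 152  68  70  70]
198 [ 69  69  69 156 157 162 167 207 163 157 157  69  70  69]
200 [ -1  -1  -1 209 209 211 210 210 210 209 207 159   0   0]
194 [[419.9, -352.4, 147.3], [441.2, -356.2, 147.3]]
196 [[419.4, -352.2, 152.8], [441.0, -356.0, 152.8]]
[ 430.56557733 -353.68409915  155.09181766] [ 419.70551459 -357.62852407  146.07676591] [ 441.11369461 -350.71579429  166.59061025] 145
```

The blade is confirmed: 21.7 mm wide along the tool's y, tip at z≈146, i.e. 92.5 mm below the TCP and centred. Next I go to the small latch with the blade along its slot (yaw ≈170°).

```bash
python3 - <<'E'
from chk import *
# slot direction from w7: dark stripe between bright head halves
f=np.load("pics/w7.npz");im=f["im"];c={k:f[k] for k in("mtx","dist_coeffs","R","t")};X=cloud(c,f["d"]);V=cv2.cvtColor(im,cv2.COLOR_RGB2GRAY)
for n,(u0,v0,u1,v1) in dict(M=(188,94,222,128),S=(192,156,224,186),L=(180,12,216,52)).items():
    zz=X[v0:v1,u0:u1,2];h=((zz>62.5)&(zz<76)).astype(np.uint8);h=np.pad(h,((v0,0),(u0,0)))
    print(n,rect(c,h,67,20)); q=np.argwhere(h)[:,::-1];P=onplane(c,q,67);e=cv2.minEnclosingCircle(P[:,:2].astype(np.float32));print(e)
plan([580.9,-103.3,205,170])
E
```

```text
M [[589.1 -36.9  30.   11.3  78.4 207.6 112. ]
 [572.5 -33.5  29.9  11.7  78.1 193.6 109.3]]
((580.5142822265625, -34.97427749633789), 17.238779067993164)
S [[ 589.7 -104.9   30.9   11.2   81.3  211.4  172. ]
 [ 572.9 -102.4   30.7   11.5   80.4  197.9  170. ]]
((581.3975830078125, -104.0541000366211), 17.528207778930664)
L [[588.4  44.4  30.7  11.8  78.6 202.7  31. ]
 [572.6  47.3  30.1  11.9  78.5 188.   27.5]]
((580.6103515625, 45.61665344238281), 17.280595779418945)
[np.float64(9.17), np.float64(3.48), np.float64(1.11), np.float64(-30.03)]
[np.float64(6.2), np.float64(7.6), np.float64(1.11), np.float64(-30.03)]
[np.float64(1.56), np.float64(9.69), np.float64(1.11), np.float64(-30.03)]
```

>>> arm_command(
  series=[0,1.8,0.7,0,-6,0,3.6,1.4,0.2,-12,0,5.4,2.1,0.5,-18,0,7.3,2.8,0.8,-24,0,9.2,3.5,1.1,-30],
)

```text
clock: 29.4
eef_pos: [480.8, -271.2, 227.4]
tool_rot: [-3.138, -0.002, 1.923]
force: [-0.1, 0.0, -1.5]
width: 27.3
gripper_force: 59.8
```

>>> arm_command(
  series=[0,1.2,1.5,0,-6,0,2.4,3,0.2,-12,0,3.6,4.6,0.5,-18,0,4.9,6.1,0.8,-24,0,6.2,7.6,1.1,-30],
)

```text
clock: 29.82
eef_pos: [531.1, -187.1, 216.2]
tool_rot: [-3.139, -0.004, 2.447]
force: [0.3, 0.4, -1.0]
width: 27.2
gripper_force: 59.8
```

>>> arm_command(
  series=[0,0.3,2,0,-6,0,0.6,4,0.2,-12,0,0.9,6,0.5,-18,0,1.2,8,0.8,-24,0,1.6,9.7,1.1,-30],
)

```text
clock: 30.23
eef_pos: [581.7, -102.2, 204.9]
tool_rot: [-3.141, -0.004, 2.971]
force: [0.5, -0.0, -1.8]
width: 27.1
gripper_force: 59.8
```

>>> arm_command(
  series=[0,0,0,0,0,0,0,0,0,0,0,0,0,0,0,0,0,0,0,0,0,0,0,0,0],
)

```text
clock: 30.65
eef_pos: [580.9, -104.9, 206.2]
tool_rot: [-3.14, -0.003, 2.963]
force: [-0.0, 0.0, -1.4]
width: 26.8
gripper_force: 59.7
```

```bash
cat > blade.py <<'E'
from chk import *
import sys
def go(tag):
    s=monitor.read_state();p=s["eef_pos"];print(p.round(1),np.degrees(s["tool_rot"]).round(1),s["clock"],s["width"],s["qpos"].round(2))
    c,im,d=shot(tag);X=cloud(c,d);zt=p[2]-92.5
    m=((X[...,2]>zt-6)&(X[...,2]<zt+10)).astype(np.uint8);m[:, :225]=0;m[:,290:]=0;m[250:]=0
    ys=np.argwhere(m)
    if len(ys):
        P=X[m>0];P=P[P[:,2]<P[:,2].min()+5];print("blade",P.mean(0).round(1),len(P));l=cv2.fitLine(P[:,:2].astype(np.float32),2,0,.01,.01).ravel();print("dir",np.degrees(np.arctan2(l[1],l[0])))
    h=((X[...,2]>62.5)&(X[...,2]<73)).astype(np.uint8);h=cv2.morphologyEx(h,cv2.MORPH_OPEN,np.ones((2,2)))
    for r in rect(c,h,67,60): print("head",r)
    return c,im,X
if __name__=="__main__": go(sys.argv[1])
E
python3 blade.py wa
```

```text
[ 580.9 -104.9  206.2] [-179.9   -0.2  169.7] 30.65 26.808855868364176 [-0.1   0.6   0.37  1.72 -0.26  0.87  1.77]
blade [ 580.5 -105.1  114.9] 28
dir 79.01432
head [639.1 -34.    5.8  33.4   1.4 329.5 219. ]
head [638.6  44.9  12.3  35.6  14.4 402.  207.4]
head [ 589.5 -105.4   29.    10.8   79.8  256.5  186.7]
head [589.4 -36.5  30.   11.6  79.8 322.5 174.8]
head [ 573.2 -102.5   28.6   11.5   79.8  255.6  171.9]
head [588.1  44.8  31.   11.3  79.8 402.4 160.1]
head [572.5 -33.2  30.   11.5  77.6 323.6 159.4]
head [571.8  48.2  30.8  11.2  77.5 405.2 144.7]
```

View pics/wa.png

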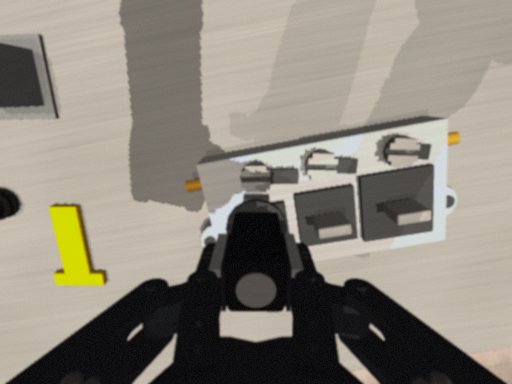

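The small latch head is at (256,179), the blade just above it, and the slot is parallel to the blade. Heads measured: S (581.3,-104.0), M (580.9,-34.9), L (580,46.5). I lower in stages.

>>> arm_command(
  series=[0,0.1,0.1,1,0,0,0.1,0.1,2,0,0,0.1,0.1,3,0,0,0.1,0.1,3.8,0,0,0.1,0.1,4.2,0],
)

```text
clock: 31.12
eef_pos: [579.5, -102.1, 162.2]
tool_rot: [-3.141, -0.005, 2.965]
force: [-0.3, -0.2, -2.3]
width: 27.2
gripper_force: 59.7
```

>>> arm_command(
  series=[0,0,0,0,0,0,0,0,0,0,0,0,0,0.1,0,0,0,0,0.2,0,0,0,0,0.3,0],
)

```text
clock: 31.53
eef_pos: [580.9, -102.5, 161.6]
tool_rot: [-3.141, -0.002, 2.965]
force: [-0.0, 0.9, -0.9]
width: 27.6
gripper_force: 59.7
```

>>> arm_command(
  series=[0,0,0,0.1,0,0,0,0,0.2,0,0,0,0,0.2,0,0,0,0,0.3,0,0,0,0,0.3,0],
)

```text
clock: 31.95
eef_pos: [580.5, -102.4, 158.1]
tool_rot: [-3.141, -0.003, 2.965]
force: [-0.3, 0.9, -0.9]
width: 27.3
gripper_force: 59.7
```

>>> arm_command(
  series=[0,0,0,0.1,0,0,0,0,0.2,0,0,0,0,0.2,0,0,0,0,0.3,0,0,0,0,0.3,0],
)

```text
clock: 32.37
eef_pos: [580.4, -102.4, 155.0]
tool_rot: [-3.141, -0.003, 2.965]
force: [0.3, 0.0, -1.7]
width: 27.2
gripper_force: 59.7
```

>>> arm_command(
  series=[0,0,0,0.1,0,0,0,0,0.1,0,0,0,0,0.2,0,0,0,0,0.2,0,0,0,0,0.2,0],
)

```text
clock: 32.78
eef_pos: [580.5, -102.4, 153.2]
tool_rot: [-3.141, -0.003, 2.965]
force: [0.3, 0.2, -1.6]
width: 27.5
gripper_force: 59.7
```

>>> arm_command(
  series=[0,0,0,0,4,0,0,0,0,8,0,0,0,0,13,0,0,0,0,18,0,0,0,0,23],
)

```text
clock: 33.2
eef_pos: [580.8, -102.1, 153.3]
tool_rot: [-3.141, -0.002, 2.56]
force: [0.3, 0.5, -2.5]
width: 27.3
gripper_force: 59.6
```

>>> arm_command(
  series=[0,0,0,0,5,0,0,0,0,10,0,0,0,0,15,0,0,0,0,20,0,0,0,0,25],
)

```text
clock: 33.62
eef_pos: [581.7, -102.3, 153.3]
tool_rot: [-3.141, 0.001, 2.124]
force: [1.8, -0.8, -4.0]
width: 27.0
gripper_force: 59.2
```

>>> arm_command(
  series=[0,0,0,0,5,0,0,0,0,10,0,0,0,0,15,0,0,0,0,20,0,0,0,0,25],
)

```text
clock: 34.03
eef_pos: [582.6, -102.9, 153.4]
tool_rot: [3.14, 0.002, 1.688]
force: [3.8, -1.1, -5.7]
width: 27.7
gripper_force: 59.2
```

>>> arm_command(
  series=[0,0,0,0,2,0,0,0,0,4,0,0,0,0,6,0,0,0,0,7,0,0,0,0,7],
)

```text
clock: 34.45
eef_pos: [582.3, -103.2, 153.6]
tool_rot: [3.141, 0.002, 1.569]
force: [4.0, -1.6, -3.4]
width: 27.5
gripper_force: 59.4
```

```bash
python3 -c "
from h import *
s=monitor.read_state();print(s['eef_pos'],np.degrees(s['tool_rot']),s['force'],s['torque'],s['width'])"
```

```text
[ 582.32846287 -103.17103879  153.57269075] [1.79944348e+02 1.36189640e-01 8.99115619e+01] [ 4.02754234 -1.5611908  -3.43952037] [-0.64412416 -1.30623871  0.09566109] 27.532206312171393
```

>>> arm_command(
  series=[0,0,0,0,2,0,0,0,0,4,0,0,0,0,6,0,0,0,0,7,0,0,0,0,7],
)

```text
clock: 34.87
eef_pos: [582.1, -103.5, 153.8]
tool_rot: [3.141, 0.002, 1.447]
force: [3.8, -2.4, -2.6]
width: 27.0
gripper_force: 59.7
```

```bash
python3 -c "
from h import *
s=monitor.read_state();print(s['eef_pos'],np.degrees(s['tool_rot']),s['force'],s['torque'],s['width'])"
```

```text
[ 582.0558202  -103.45823214  153.76100242] [1.79939893e+02 1.32156178e-01 8.29055729e+01] [ 3.81898    -2.41457744 -2.55986593] [-0.76736672 -1.26849269  0.12842756] 27.029897173670726
```

>>> arm_command(
  series=[0,0,0,0,-1,0,0,0,0,-3,0,0,0,-1,-3,0,0,0,-3,-3,0,0,0,-5,-3],
)

```text
clock: 35.28
eef_pos: [578.4, -101.1, 203.4]
tool_rot: [-3.134, -0.002, 1.499]
force: [-0.2, 0.2, -1.9]
width: 27.4
gripper_force: 60.0
```

>>> arm_command(
  series=[0,0,0,0,0,0,0,0,0,0,0,0,0,0,0,0,0,0,0,0,0,0,0,0,0],
)

```text
clock: 35.7
eef_pos: [579.8, -101.9, 202.2]
tool_rot: [-3.137, -0.0, 1.499]
force: [1.2, 0.1, -1.0]
width: 27.1
gripper_force: 60.2
```

```bash
python3 blade.py wb; python3 -c "
from chk import *
f=np.load('pics/wb.npz');c={k:f[k] for k in('mtx','dist_coeffs','R','t')};pl(c,cloud(c,f['d']))
plan([580.3,-35.3,202,169])"
```

```text
[ 579.8 -101.9  202.2] [-179.7   -0.    85.9] 35.7 27.139840054734822 [-0.35  0.7   0.8   1.74 -0.6   0.97  0.62]
blade [ 579.9 -100.5  111.8] 37
dir -5.30983
head [ 429.1 -351.7   70.3   19.5   45.1  154.1  369.9]
head [ 582.  -110.9    9.7   29.7   86.   259.   189.9]
head [ 5.817e+02 -9.660e+01  2.970e+01  1.170e+01  5.000e-01  2.573e+02
  1.764e+02]
head [589.7 -38.   30.   10.9  78.6 260.7 114.8]
head [573.1 -34.5  29.7  11.   78.6 244.  112.8]
head [588.8  42.7  29.2  11.1  78.3 253.7  18.5]
head [572.   45.3  27.4  11.3  78.9 234.9  16.7]
plate [641.6 -34.8 189.2  79.5  89.7 314.4  94.8]
rib [ 6.414e+02 -1.029e+02  1.230e+01  3.450e+01  5.000e-01  3.215e+02
  1.838e+02]
rib [642.6 -34.2  12.7  32.8   1.4 322.7 108. ]
rib [641.7  37.3  20.6  11.9  89.3 321.2  13.7]
[np.float64(2.22), np.float64(-0.15), np.float64(0.01), np.float64(-27.7)]
[np.float64(2.03), np.float64(0.9), np.float64(0.01), np.float64(-27.7)]
[np.float64(1.38), np.float64(1.74), np.float64(0.01), np.float64(-27.7)]
```

View pics/wb.png

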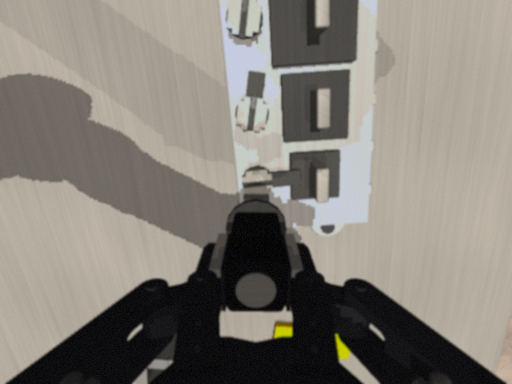

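The small latch is locked: its slot is at 0.5° and the tongue is over the plate at (290,178). Next, the medium latch.

>>> arm_command(
  series=[0,0.4,0,0,-5.5,0,0.8,0,0,-11,0,1.3,-0.1,0,-16.5,0,1.8,-0.1,0,-22,0,2.2,-0.1,0,-27.5],
)

```text
clock: 36.17
eef_pos: [580.8, -79.9, 202.6]
tool_rot: [-3.138, -0.002, 1.984]
force: [-1.1, -0.7, -2.3]
width: 27.7
gripper_force: 60.1
```

>>> arm_command(
  series=[0,0.4,0.2,0,-5.5,0,0.8,0.4,0,-11,0,1.2,0.6,0,-16.5,0,1.6,0.8,0,-22,0,2,0.9,0,-27.5],
)

```text
clock: 36.58
eef_pos: [581.2, -58.2, 202.6]
tool_rot: [-3.139, -0.003, 2.464]
force: [-0.1, -0.7, -1.9]
width: 27.7
gripper_force: 60.1
```

>>> arm_command(
  series=[0,0.3,0.4,0,-5.5,0,0.6,0.7,0,-11,0,0.9,1.1,0,-16.5,0,1.2,1.5,0,-22,0,1.4,1.7,0,-27.5],
)

```text
clock: 37.0
eef_pos: [581.0, -35.8, 202.6]
tool_rot: [-3.141, -0.004, 2.944]
force: [-0.0, 0.1, -1.3]
width: 27.3
gripper_force: 60.1
```

>>> arm_command(
  series=[0,0,0,0,0,0,0,0,0,0,0,0,0,0,0,0,0,0,0,0,0,0,0,0,0],
)

```text
clock: 37.42
eef_pos: [581.3, -36.8, 203.1]
tool_rot: [-3.14, -0.003, 2.938]
force: [0.3, -0.2, -1.2]
width: 27.3
gripper_force: 60.0
```

```bash
python3 blade.py wc
```

```text
[581.3 -36.8 203.1] [-179.9   -0.2  168.3] 37.4167 27.340358465502057 [-0.24  0.59  0.4   1.75 -0.29  0.86  1.66]
blade [581.1 -36.3 111.9] 33
dir 77.71881
head [ 6.381e+02 -1.053e+02  5.100e+00  3.040e+01  2.000e-01  2.042e+02
  2.411e+02]
head [638.1  45.1   9.   34.2   8.8 340.6 216.1]
head [589.1 -36.2  28.7  10.7  78.3 257.  186.5]
head [ 581.6 -111.7   30.8   12.3    2.7  184.3  193.9]
head [581.1 -94.9  30.7  11.7   2.3 198.8 190.6]
head [588.6  44.9  30.4  10.4  78.4 336.1 170.5]
head [572.5 -33.3  29.3  10.3  78.3 256.5 171.5]
head [572.2  48.5  30.9  11.   78.4 337.6 154.9]
```

>>> arm_command(
  series=[0,0.15,0.12,1,0,0,0.15,0.12,2,0,0,0.15,0.12,3,0,0,0.15,0.12,3.7,0,0,0.15,0.12,4,0],
)

```text
clock: 37.88
eef_pos: [578.9, -34.8, 161.2]
tool_rot: [-3.14, -0.006, 2.939]
force: [-0.4, -0.1, -3.0]
width: 27.3
gripper_force: 60.0
```

>>> arm_command(
  series=[0,0,0,0,0,0,0,0,0,0,0,0,0,0.1,0,0,0,0,0.2,0,0,0,0,0.3,0],
)

```text
clock: 38.3
eef_pos: [580.3, -35.0, 160.5]
tool_rot: [-3.141, -0.002, 2.939]
force: [-0.0, -0.8, -1.0]
width: 27.3
gripper_force: 60.0
```

>>> arm_command(
  series=[0,0,0,0.1,0,0,0,0,0.1,0,0,0,0,0.2,0,0,0,0,0.2,0,0,0,0,0.2,0],
)

```text
clock: 38.72
eef_pos: [580.0, -34.9, 158.2]
tool_rot: [-3.141, -0.003, 2.939]
force: [-0.8, 0.1, -1.5]
width: 27.2
gripper_force: 60.0
```

>>> arm_command(
  series=[0,0,0,0.1,0,0,0,0,0.2,0,0,0,0,0.2,0,0,0,0,0.3,0,0,0,0,0.3,0],
)

```text
clock: 39.13
eef_pos: [580.0, -35.0, 155.1]
tool_rot: [-3.141, -0.003, 2.939]
force: [-1.0, -1.1, -1.5]
width: 26.8
gripper_force: 60.0
```

>>> arm_command(
  series=[0,0,0,0.1,0,0,0,0,0.1,0,0,0,0,0.2,0,0,0,0,0.2,0,0,0,0,0.2,0],
)

```text
clock: 39.55
eef_pos: [580.0, -34.9, 153.1]
tool_rot: [-3.141, -0.003, 2.939]
force: [-0.6, 0.4, -2.2]
width: 27.4
gripper_force: 60.0
```

In the slot again, with no contact force. I turn it 86° (168.4° → 82.5°).

>>> arm_command(
  series=[0,0,0,0,4,0,0,0,0,8,0,0,0,0,13,0,0,0,0,18,0,0,0,0,23],
)

```text
clock: 39.97
eef_pos: [579.9, -34.6, 153.2]
tool_rot: [-3.14, -0.003, 2.534]
force: [-0.1, 0.7, -0.5]
width: 27.6
gripper_force: 60.1
```

>>> arm_command(
  series=[0,0,0,0,5,0,0,0,0,10,0,0,0,0,15,0,0,0,0,20,0,0,0,0,25],
)

```text
clock: 40.38
eef_pos: [580.5, -34.5, 153.3]
tool_rot: [-3.14, -0.001, 2.098]
force: [0.2, 0.3, -2.0]
width: 26.9
gripper_force: 59.8
```

>>> arm_command(
  series=[0,0,0,0,5,0,0,0,0,10,0,0,0,0,15,0,0,0,0,20,0,0,0,0,25],
)

```text
clock: 40.8
eef_pos: [581.1, -34.8, 153.3]
tool_rot: [-3.141, 0.0, 1.662]
force: [2.1, 0.3, -4.3]
width: 27.5
gripper_force: 59.7
```

>>> arm_command(
  series=[0,0,0,0,4,0,0,0,0,8,0,0,0,0,11,0,0,0,0,13,0,0,0,0,13],
)

```text
clock: 41.22
eef_pos: [581.3, -35.0, 153.3]
tool_rot: [-3.142, 0.001, 1.438]
force: [3.3, 0.4, -3.2]
width: 27.2
gripper_force: 59.7
```

>>> arm_command(
  series=[0,0,0,0,-1,0,0,0,0,-3,0,0,0,-1,-3,0,0,0,-3,-3,0,0,0,-5,-3],
)

```text
clock: 41.63
eef_pos: [579.1, -34.9, 203.8]
tool_rot: [-3.136, 0.0, 1.49]
force: [0.2, -0.1, -1.2]
width: 27.3
gripper_force: 60.0
```

>>> arm_command(
  series=[0,0,0,0,0,0,0,0,0,0,0,0,0,0,0,0,0,0,0,0,0,0,0,0,0],
)

```text
clock: 42.05
eef_pos: [579.4, -34.7, 202.3]
tool_rot: [-3.137, 0.0, 1.491]
force: [-0.3, -0.3, -1.8]
width: 27.3
gripper_force: 60.2
```

```bash
python3 blade.py wd; python3 -c "
from chk import *
f=np.load('pics/wd.npz');c={k:f[k] for k in('mtx','dist_coeffs','R','t')};pl(c,cloud(c,f['d']))
plan([580.3,47,202,168.4])"
```

```text
[579.4 -34.7 202.3] [-179.7    0.    85.4] 42.05 27.265051344361787 [-0.48  0.7   0.83  1.76 -0.62  0.97  0.52]
blade [580.  -33.4 111.9] 40
dir -5.093874
head [581.6 -44.   29.8  11.7   1.4 258.7 189. ]
head [581.4 -27.4  29.4  11.8   0.8 257.2 174.5]
head [589.   43.6  29.   11.   78.6 258.6  98.8]
head [572.4  47.2  28.9  11.1  78.7 241.4  97.4]
plate [641.9 -21.7 213.7  80.   89.8 315.3 146.2]
rib [ 6.412e+02 -1.018e+02  1.220e+01  3.630e+01  1.000e-01  3.222e+02
  2.460e+02]
rib [642.1 -32.8  12.3  34.6   0.  322.6 180.3]
rib [641.6  45.5  32.7  12.1  89.  321.1  91.8]
[np.float64(2.72), np.float64(-0.19), np.float64(0.01), np.float64(-27.67)]
[np.float64(2.5), np.float64(1.09), np.float64(0.01), np.float64(-27.67)]
[np.float64(1.71), np.float64(2.13), np.float64(0.01), np.float64(-27.67)]
```

The medium latch is locked (slot at 1°) and the plates are unmoved. Next, the large latch.

>>> arm_command(
  series=[0,0.5,0,0,-5.5,0,1,0,0,-11,0,1.5,-0.1,0,-16.5,0,2.1,-0.1,0,-22,0,2.7,-0.2,0,-27.7],
)

```text
clock: 42.52
eef_pos: [580.1, -7.7, 202.6]
tool_rot: [-3.138, -0.001, 1.979]
force: [0.0, -0.2, -2.4]
width: 27.3
gripper_force: 60.1
```

>>> arm_command(
  series=[0,0.5,0.2,0,-5.5,0,1,0.4,0,-11,0,1.5,0.7,0,-16.5,0,2,0.9,0,-22,0,2.5,1.1,0,-27.7],
)

```text
clock: 42.93
eef_pos: [580.3, 19.6, 202.6]
tool_rot: [-3.139, -0.003, 2.462]
force: [0.7, -0.2, -0.5]
width: 27.4
gripper_force: 60.1
```

>>> arm_command(
  series=[0,0.3,0.4,0,-5.5,0,0.7,0.9,0,-11,0,1.1,1.3,0,-16.5,0,1.4,1.8,0,-22,0,1.7,2.1,0,-27.7],
)

```text
clock: 43.35
eef_pos: [580.5, 47.0, 202.6]
tool_rot: [-3.141, -0.003, 2.946]
force: [-0.3, -0.2, -1.2]
width: 27.2
gripper_force: 60.1
```

>>> arm_command(
  series=[0,0,0,0,0,0,0,0,0,0,0,0,0,0,0,0,0,0,0,0,0,0,0,0,0],
)

```text
clock: 43.77
eef_pos: [580.7, 46.0, 203.1]
tool_rot: [-3.14, -0.003, 2.939]
force: [-0.6, -0.3, -1.0]
width: 27.3
gripper_force: 60.0
```

```bash
python3 blade.py we
```

```text
[580.7  46.  203.1] [-179.9   -0.2  168.4] 43.7667 27.271422555008325 [-0.4   0.6   0.43  1.75 -0.31  0.86  1.54]
blade [580.3  46.2 111.8] 29
dir 77.62978
head [ 640.4 -102.1   34.1   12.7   78.6  137.7  255.4]
head [639.  -33.2  34.9   5.2  89.  195.4 244. ]
head [ 581.9 -110.6   30.6   13.6    2.8  110.3  209.7]
head [581.4 -93.5  30.5  13.4   2.5 124.1 205.7]
head [581.1 -42.5  30.6  12.6   1.8 171.6 196.5]
head [588.2  45.6  28.7  10.7  78.4 256.  186.5]
head [580.7 -25.7  30.7  12.1   1.6 186.2 193. ]
head [571.7  49.   28.3  10.3  78.4 255.8 171.5]
```

>>> arm_command(
  series=[0,0.15,0.08,1,0,0,0.15,0.08,2,0,0,0.15,0.08,3,0,0,0.15,0.08,3.7,0,0,0.15,0.08,4,0],
)

```text
clock: 44.23
eef_pos: [578.2, 47.5, 161.2]
tool_rot: [-3.14, -0.005, 2.941]
force: [0.1, -1.5, -1.7]
width: 27.2
gripper_force: 60.0
```

>>> arm_command(
  series=[0,0,0,0,0,0,0,0,0,0,0,0,0,0.1,0,0,0,0,0.2,0,0,0,0,0.3,0],
)

```text
clock: 44.65
eef_pos: [579.6, 47.5, 160.5]
tool_rot: [-3.141, -0.002, 2.941]
force: [-0.9, 0.4, -0.2]
width: 27.2
gripper_force: 60.0
```

>>> arm_command(
  series=[0,0,0,0.1,0,0,0,0,0.1,0,0,0,0,0.2,0,0,0,0,0.2,0,0,0,0,0.2,0],
)

```text
clock: 45.07
eef_pos: [579.3, 47.5, 158.2]
tool_rot: [-3.141, -0.003, 2.941]
force: [-0.4, -0.3, -0.7]
width: 27.1
gripper_force: 60.0
```

>>> arm_command(
  series=[0,0,0,0.1,0,0,0,0,0.1,0,0,0,0,0.2,0,0,0,0,0.2,0,0,0,0,0.2,0],
)

```text
clock: 45.48
eef_pos: [579.3, 47.5, 156.1]
tool_rot: [-3.141, -0.003, 2.941]
force: [-0.7, 0.4, -1.3]
width: 27.0
gripper_force: 60.0
```

Entering freely, so I go to depth and turn.

>>> arm_command(
  series=[0,0,0,0.1,0,0,0,0,0.2,0,0,0,0,0.3,0,0,0,0,0.3,0,0,0,0,0.3,0],
)

```text
clock: 45.9
eef_pos: [579.3, 47.5, 153.1]
tool_rot: [-3.141, -0.003, 2.941]
force: [-0.2, -0.8, -0.5]
width: 27.6
gripper_force: 60.2
```

>>> arm_command(
  series=[0,0,0,0,4,0,0,0,0,8,0,0,0,0,13,0,0,0,0,18,0,0,0,0,23],
)

```text
clock: 46.32
eef_pos: [579.3, 47.9, 153.2]
tool_rot: [-3.14, -0.002, 2.536]
force: [1.2, 0.4, -2.8]
width: 27.3
gripper_force: 60.0
```

>>> arm_command(
  series=[0,0,0,0,5,0,0,0,0,10,0,0,0,0,15,0,0,0,0,20,0,0,0,0,25],
)

```text
clock: 46.73
eef_pos: [580.1, 47.8, 153.3]
tool_rot: [-3.141, -0.0, 2.099]
force: [1.8, 0.8, -3.0]
width: 27.5
gripper_force: 59.7
```

>>> arm_command(
  series=[0,0,0,0,5,0,0,0,0,10,0,0,0,0,15,0,0,0,0,20,0,0,0,0,25],
)

```text
clock: 47.15
eef_pos: [580.7, 47.5, 153.3]
tool_rot: [3.141, 0.001, 1.663]
force: [2.1, 0.2, -4.7]
width: 27.4
gripper_force: 59.5
```

>>> arm_command(
  series=[0,0,0,0,4,0,0,0,0,8,0,0,0,0,11,0,0,0,0,13,0,0,0,0,13],
)

```text
clock: 47.57
eef_pos: [580.8, 47.2, 153.3]
tool_rot: [3.141, 0.002, 1.44]
force: [2.8, -0.8, -2.8]
width: 27.2
gripper_force: 59.6
```

>>> arm_command(
  series=[0,0,0,0,-1,0,0,0,0,-3,0,0,0,-1,-3,0,0,0,-3,-3,0,0,0,-5,-3],
)

```text
clock: 47.98
eef_pos: [578.1, 47.8, 203.7]
tool_rot: [-3.136, -0.0, 1.492]
force: [0.7, -0.4, -1.1]
width: 27.1
gripper_force: 60.0
```

>>> arm_command(
  series=[0,0,0,-2,0,0,0,0,-3,0,0,0,0,-3,0,0,0,0,-3,0,0,0,0,-3,0],
)

```text
clock: 48.4
eef_pos: [578.6, 48.0, 232.2]
tool_rot: [-3.137, -0.0, 1.493]
force: [-0.5, 0.5, -2.3]
width: 27.1
gripper_force: 60.1
```

```bash
python3 blade.py wf; python3 -c "
from chk import *
f=np.load('pics/wf.npz');c={k:f[k] for k in('mtx','dist_coeffs','R','t')};pl(c,cloud(c,f['d']))
plan([431,-357,240,80])"
```

```text
[578.6  48.  232.2] [-179.7   -0.    85.5] 48.4 27.067076568080896 [-0.65  0.68  0.88  1.73 -0.6   1.03  0.37]
blade [579.1  49.3 141.8] 41
dir -4.613516
head [581.   37.6  28.8  11.9   1.5 258.5 181.8]
head [580.6  54.5  29.9  11.9   1.5 257.1 168.1]
plate [641.7 -12.8 198.3  79.8  89.7 314.9 202. ]
rib [642.3 -31.9  35.6  11.4  89.9 318.1 242.7]
rib [641.1  46.6  34.   12.3  89.7 316.4 175.3]
[np.float64(-13.84), np.float64(-3.85), np.float64(-0.27), np.float64(1.84)]
[np.float64(-13.96), np.float64(-3.4), np.float64(-0.27), np.float64(1.84)]
[np.float64(-14.06), np.float64(-2.95), np.float64(-0.27), np.float64(1.84)]
```

View pics/wf.png

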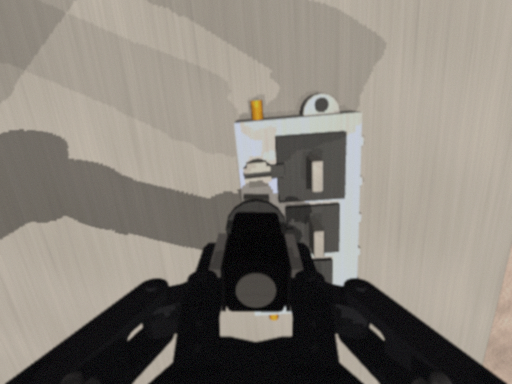

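The large latch is locked (slot at 1.5°) and the plate is centred on it. Next I return the screwdriver to the stand.

>>> arm_command(
  series=[0,-2.8,-0.8,0,0.3,0,-5.6,-1.6,-0.1,0.7,0,-8.4,-2.4,-0.2,1,0,-11.2,-3.2,-0.3,1.5,0,-13.8,-3.9,-0.3,1.8],
)

```text
clock: 48.87
eef_pos: [528.4, -88.3, 235.5]
tool_rot: [-3.137, 0.001, 1.46]
force: [0.6, -0.4, -1.0]
width: 27.3
gripper_force: 60.1
```

>>> arm_command(
  series=[0,-2.8,-0.7,0,0.3,0,-5.6,-1.4,-0.1,0.7,0,-8.4,-2.1,-0.2,1,0,-11.2,-2.8,-0.3,1.5,0,-14,-3.4,-0.3,1.8],
)

```text
clock: 49.28
eef_pos: [479.4, -223.2, 238.6]
tool_rot: [-3.137, -0.0, 1.429]
force: [-0.1, 0.5, -1.6]
width: 27.2
gripper_force: 60.0
```

>>> arm_command(
  series=[0,-2.8,-0.6,0,0.3,0,-5.6,-1.2,-0.1,0.7,0,-8.4,-1.8,-0.2,1,0,-11.2,-2.4,-0.3,1.5,0,-14,-2.9,-0.3,1.8],
)

```text
clock: 49.7
eef_pos: [431.0, -357.7, 241.7]
tool_rot: [-3.137, -0.0, 1.397]
force: [0.2, 0.4, -1.3]
width: 27.0
gripper_force: 60.0
```

>>> arm_command(
  series=[0,0,0,0,0,0,0,0,0,0,0,0,0,0,0,0,0,0,0,0,0,0,0,0,0],
)

```text
clock: 50.12
eef_pos: [432.9, -355.4, 242.1]
tool_rot: [-3.138, -0.001, 1.4]
force: [-0.1, -0.6, -1.9]
width: 27.4
gripper_force: 60.1
```

```bash
python3 - <<'E'
from blade import *
c,im,X=go("wg")
m=((X[...,2]>62)&(X[...,2]<80)).astype(np.uint8);m[215:]=0;m=cv2.morphologyEx(m,cv2.MORPH_OPEN,np.ones((3,3)));print(rect(c,m,70,60))
plan([430.8,-357.2,110,80],1)
E
```

```text
[ 432.9 -355.4  242.1] [-179.8   -0.    80.2] 50.1167 27.362511216207203 [ 0.11  0.63  0.86  1.77 -0.55  1.01  1.01]
blade [ 434.1 -354.1  151.9] 38
dir -10.273888
head [ 432.6 -358.9   60.6   60.3   80.2  255.9  173.6]
[[ 431.8 -356.7   59.9   59.7   80.2  255.9  172.6]]
[np.float64(-0.19), np.float64(-0.18), np.float64(13.23), np.float64(0.22)]
```

>>> arm_command(
  series=[0,-0.15,-0.18,2,0,0,-0.15,-0.18,4,0,0,-0.15,-0.18,6,0,0,-0.15,-0.18,6.5,0,0,-0.15,-0.18,6.5,0],
)

```text
clock: 50.58
eef_pos: [429.8, -356.7, 176.4]
tool_rot: [-3.136, -0.001, 1.399]
force: [0.1, -0.8, -0.4]
width: 27.4
gripper_force: 60.0
```

>>> arm_command(
  series=[0,0,0,0,0,0,0,0,0,0,0,0,0,0.5,0,0,0,0,1,0,0,0,0,1.5,0],
)

```text
clock: 51.0
eef_pos: [430.3, -358.2, 162.7]
tool_rot: [-3.14, 0.001, 1.398]
force: [0.2, 1.2, -1.3]
width: 27.7
gripper_force: 60.0
```

>>> arm_command(
  series=[0,0,0,0.5,0,0,0,0,1,0,0,0,0,1.5,0,0,0,0,2,0,0,0,0,2.5,0],
)

```text
clock: 51.42
eef_pos: [429.9, -358.1, 137.0]
tool_rot: [-3.139, 0.001, 1.398]
force: [0.1, -0.4, -0.7]
width: 27.2
gripper_force: 60.0
```

Inside the hole (tip z≈44) with no contact. I continue down to the flange seat (TCP ≈100.5).

>>> arm_command(
  series=[0,0,0,0.7,0,0,0,0,1.4,0,0,0,0,2.1,0,0,0,0,2.8,0,0,0,0,3.2,0],
)

```text
clock: 51.83
eef_pos: [429.6, -357.8, 104.5]
tool_rot: [-3.138, 0.0, 1.398]
force: [-0.0, -0.5, -1.1]
width: 27.5
gripper_force: 60.0
```

>>> arm_command(
  series=[0,0,0,0.1,0,0,0,0,0.2,0,0,0,0,0.3,0,0,0,0,0.4,0,0,0,0,0.4,0],
)

```text
clock: 52.25
eef_pos: [429.9, -358.2, 101.7]
tool_rot: [-3.139, 0.001, 1.398]
force: [0.4, -0.7, -1.2]
width: 27.2
gripper_force: 60.0
```

>>> arm_command(
  series=[0,0,0,0.1,0,0,0,0,0.1,0,0,0,0,0.2,0,0,0,0,0.2,0,0,0,0,0.2,0],
)

```text
clock: 52.67
eef_pos: [430.1, -358.3, 101.0]
tool_rot: [-3.14, 0.0, 1.398]
force: [-0.3, 1.9, 9.6]
width: 27.4
gripper_force: 61.5
```

>>> arm_command(
  series=[75,0,0,0,0,75,0,0,0,0,75,0,0,0,0,75,0,0,0,0,75,0,0,0,0],
)

```text
clock: 53.08
eef_pos: [429.8, -358.1, 99.5]
tool_rot: [-3.139, 0.001, 1.398]
force: [-0.1, -0.6, -0.7]
width: 64.2
gripper_force: 0.0
```

>>> arm_command(
  series=[75,0,0,-1,0,75,0,0,-4,0,75,0,0,-8,0,75,0,0,-12,0,75,0,0,-14,0],
)

```text
clock: 53.5
eef_pos: [430.7, -360.1, 244.6]
tool_rot: [3.14, 0.004, 1.397]
force: [0.7, -0.8, -0.1]
width: 64.0
gripper_force: 0.0
```

>>> arm_command(
  series=[75,0,0,-3,0,75,0,0,-5,0,75,0,0,-5,0,75,0,0,-5,0,75,0,0,-5,0],
)

```text
clock: 53.92
eef_pos: [430.1, -357.5, 289.3]
tool_rot: [-3.138, -0.0, 1.398]
force: [-0.0, -0.1, -0.6]
width: 64.2
gripper_force: 0.0
```

```bash
python3 - <<'E'
from chk import *
s=monitor.read_state();print(s["eef_pos"],s["clock"])
c,im,d=shot("wh");X=cloud(c,d)
for zz,lo,hi in((136,126,145),(70,62,82)):
    m=((X[...,2]>lo)&(X[...,2]<hi)).astype(np.uint8);m[245:]=0;print(zz,rect(c,m,zz,60),np.median(X[...,2][m>0]))
c,im,d=shot("tend","top");X=cloud(c,d)
s=cv2.resize(im[120:270,80:420],(800,353),interpolation=2);cv2.imwrite("pics/tendc.png",s[:,:,::-1])
plan([600,-60,290,90])
E
```

```text
[ 430.06270338 -357.49487561  289.30461935] 53.9167
136 [[ 431.1 -356.8   27.7   27.    80.1  256.1  175.5]] 135.33202950291647
70 [[ 431.8 -356.9   59.3   59.7   80.1  256.9  160.1]] 69.34179378078966
[np.float64(10.74), np.float64(3.88), np.float64(-0.05), np.float64(-3.3)]
[np.float64(10.5), np.float64(4.49), np.float64(-0.05), np.float64(-3.3)]
[np.float64(10.22), np.float64(5.09), np.float64(-0.05), np.float64(-3.3)]
```

View pics/tendc.png

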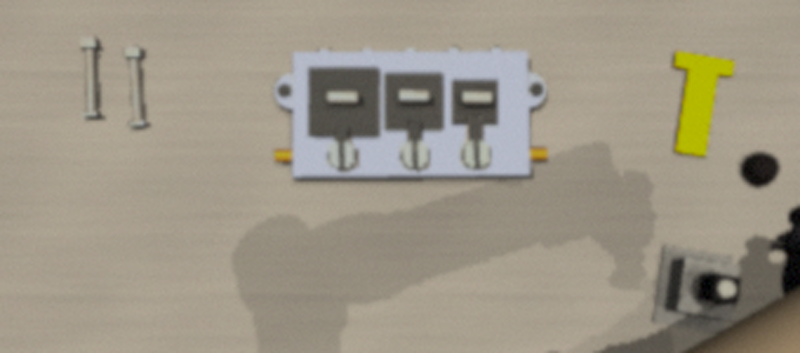

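The final top view shows all three plates over their bores, with each tongue from the latches at (343,153), (415,153) and (476,153) lying over its plate. The screwdriver is seated in its stand at (715,288), and the gauge, pins and boot are in place. Handing in.

```bash
python3 -c "
from cell import workorder
print(workorder.finish_job())"
```

```text
the job is handed in; nothing more can be done
None
```

I handed the job in at about 54 s: all three plates lie over their bores and are latched, the screwdriver is back in its stand, and the gauge, pins and boot look undisturbed. The hand-in gave no verdict.

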